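# Chill the pastry moulds under their press plates

### The job

Slide every filled pastry mould across the bench, flat and never lifted, into a marked bay of the cold plate (one per bay, squarely inside the lines); once they are all there, lower a press plate over the two pins of each until it rests flush. Then move the thermometer probe from its stand down into the narrow tube on the console until it is fully home, and last of all press the start button right in; any press plate left over is a spare, and the other things on the bench stay as they are.

Things in the scene. Friction and masses are not known exactly. Their poses are not given: they have to be found in the camera images.
- mould0: Filled pastry mould (two or three are present): aluminium bar 110 x 56 x 18 mm, six golden pastries in its top and two upright steel pins, 8 mm thick, tapered, 14 mm tall above the top (tips 32 mm above the bench), 40 mm either side of the centre along its length. Origin: centre of the underside; x along the length, z up. Alike end for end. Grip across its width.
- mould1: Filled pastry mould (two or three are present): aluminium bar 110 x 56 x 18 mm, six golden pastries in its top and two upright steel pins, 8 mm thick, tapered, 14 mm tall above the top (tips 32 mm above the bench), 40 mm either side of the centre along its length. Origin: centre of the underside; x along the length, z up. Alike end for end. Grip across its width.
- mould2: Filled pastry mould (two or three are present): aluminium bar 110 x 56 x 18 mm, six golden pastries in its top and two upright steel pins, 8 mm thick, tapered, 14 mm tall above the top (tips 32 mm above the bench), 40 mm either side of the centre along its length. Origin: centre of the underside; x along the length, z up. Alike end for end. Grip across its width.
- plate0: Press plate: aluminium, 110 x 50 x 6 mm, two 11 mm square through-holes 40 mm either side of the centre along its length; grip bar on top 44 mm long (x), 14 mm wide (y), its top 32 mm above the underside. All alike, fit any mould, same end for end. Origin: centre of the underside; x along the length, z up. Seated flush, its origin is 18 mm above the mould's.
- plate1: Press plate: aluminium, 110 x 50 x 6 mm, two 11 mm square through-holes 40 mm either side of the centre along its length; grip bar on top 44 mm long (x), 14 mm wide (y), its top 32 mm above the underside. All alike, fit any mould, same end for end. Origin: centre of the underside; x along the length, z up. Seated flush, its origin is 18 mm above the mould's.
- plate2: Press plate: aluminium, 110 x 50 x 6 mm, two 11 mm square through-holes 40 mm either side of the centre along its length; grip bar on top 44 mm long (x), 14 mm wide (y), its top 32 mm above the underside. All alike, fit any mould, same end for end. Origin: centre of the underside; x along the length, z up. Seated flush, its origin is 18 mm above the mould's.
- cold: Cold plate: dark 150 (x) x 285 (y) mm rectangle set flush into the bench (no edge), with three white-lined bays side by side along y. Behind it (x from 85 to 145 mm) a white console 285 mm wide, 40 mm high, carries the tube and the button. Origin: centre of the dark rectangle at bench height; z up.
- bay0 (a point): Centre, at bench height, of bay 0: white outline 130 mm (x) by 74 mm (y), 90 mm from the next; axes as the cold plate's. The mould goes with its length along x. Any bay may take any mould.
- bay1 (a point): Centre, at bench height, of bay 1: white outline 130 mm (x) by 74 mm (y), 90 mm from the next; axes as the cold plate's. The mould goes with its length along x. Any bay may take any mould.
- bay2 (a point): Centre, at bench height, of bay 2: white outline 130 mm (x) by 74 mm (y), 90 mm from the next; axes as the cold plate's. The mould goes with its length along x. Any bay may take any mould.
- tube_mouth (a point): Centre of the open top of the upright grey tube on the console (95 mm above the bench): 24 mm outside, 11 mm bore, 50 mm deep. Fully home, the probe's tip is 50 mm below this point.
- probe: Thermometer probe standing upright: steel rod 8 mm thick and 80 mm long with tapered tip, above it a black round handle 18 mm thick, 45 mm tall (125 mm in all). Origin: the rod's tip (bottom); z up along the rod. 50 g.
- stand: White block 56 x 56 x 50 mm, fixed to the bench, with an 11 mm square hole 45 mm deep in its top where the probe starts. Origin: centre of the underside.
- start (a joint): Start button on the console: travel 0 (out) to 0.006 m (fully in), about 5 N, springs back; counts as pressed beyond 0.0045.
- start_top (a point): Centre of the top of the grey start button (32 mm across); press straight down.
- jar: Bystander: amber glass jar 60 mm across, 90 mm tall. Origin: centre of the underside.
- bowl: Bystander: steel bowl 84 mm across, 50 mm tall. Origin: centre of the underside.
- cup: Bystander: white cup 68 mm across, 80 mm tall. Origin: centre of the underside.
- spatula: Bystander: spatula 200 mm long, lying. Origin: centre of the underside.
- cutter: Bystander: steel pastry cutter 60 mm across, 35 mm tall. Origin: centre of the underside.
- shaker: Bystander: metal shaker 52 mm across, 100 mm tall. Origin: centre of the underside.
Not all that is in view belongs to the job. Leave any blue look-alike of the plate2 alone. Leave any purple look-alike of the mould1 alone.

How it is judged:
On the way, in this order (a step that is already met when the one before it is completed fails the run):
1. every mould lies in a bay of the cold plate (((x of mould0 in the frame of bay0 between -0.012 and 0.012 m and y of mould0 in the frame of bay0 between -0.012 and 0.012 m) or (x of mould0 in the frame of bay1 between -0.012 and 0.012 m and y of mould0 in the frame of bay1 between -0.012 and 0.012 m) or (x of mould0 in the frame of bay2 between -0.012 and 0.012 m and y of mould0 in the frame of bay2 between -0.012 and 0.012 m)) and angle between the x axis of each of mould0, mould1, mould2 and the x axis of cold, either way round below 0.15 rad and height (world z) of each of mould0, mould1, mould2 below 0.004 m and angle between each of mould0, mould1, mould2's own z axis and vertical below 0.06 rad and ((x of mould1 in the frame of bay0 between -0.012 and 0.012 m and y of mould1 in the frame of bay0 between -0.012 and 0.012 m) or (x of mould1 in the frame of bay1 between -0.012 and 0.012 m and y of mould1 in the frame of bay1 between -0.012 and 0.012 m) or (x of mould1 in the frame of bay2 between -0.012 and 0.012 m and y of mould1 in the frame of bay2 between -0.012 and 0.012 m)) and ((x of mould2 in the frame of bay0 between -0.012 and 0.012 m and y of mould2 in the frame of bay0 between -0.012 and 0.012 m) or (x of mould2 in the frame of bay1 between -0.012 and 0.012 m and y of mould2 in the frame of bay1 between -0.012 and 0.012 m) or (x of mould2 in the frame of bay2 between -0.012 and 0.012 m and y of mould2 in the frame of bay2 between -0.012 and 0.012 m))), for 0.2 s.
2. every mould has a press plate flush on it (((horizontal distance between mould0 and plate0 below 0.006 m and z of plate0 in the frame of mould0 between 0.015 and 0.0205 m and angle between the x axis of mould0 and the x axis of plate0, either way round below 0.1 rad and angle between the z axis of mould0 and the z axis of plate0, either way round below 0.06 rad) or (horizontal distance between mould0 and plate1 below 0.006 m and z of plate1 in the frame of mould0 between 0.015 and 0.0205 m and angle between the x axis of mould0 and the x axis of plate1, either way round below 0.1 rad and angle between the z axis of mould0 and the z axis of plate1, either way round below 0.06 rad) or (horizontal distance between mould0 and plate2 below 0.006 m and z of plate2 in the frame of mould0 between 0.015 and 0.0205 m and angle between the x axis of mould0 and the x axis of plate2, either way round below 0.1 rad and angle between the z axis of mould0 and the z axis of plate2, either way round below 0.06 rad)) and ((horizontal distance between mould1 and plate0 below 0.006 m and z of plate0 in the frame of mould1 between 0.015 and 0.0205 m and angle between the x axis of mould1 and the x axis of plate0, either way round below 0.1 rad and angle between the z axis of mould1 and the z axis of plate0, either way round below 0.06 rad) or (horizontal distance between mould1 and plate1 below 0.006 m and z of plate1 in the frame of mould1 between 0.015 and 0.0205 m and angle between the x axis of mould1 and the x axis of plate1, either way round below 0.1 rad and angle between the z axis of mould1 and the z axis of plate1, either way round below 0.06 rad) or (horizontal distance between mould1 and plate2 below 0.006 m and z of plate2 in the frame of mould1 between 0.015 and 0.0205 m and angle between the x axis of mould1 and the x axis of plate2, either way round below 0.1 rad and angle between the z axis of mould1 and the z axis of plate2, either way round below 0.06 rad)) and ((horizontal distance between mould2 and plate0 below 0.006 m and z of plate0 in the frame of mould2 between 0.015 and 0.0205 m and angle between the x axis of mould2 and the x axis of plate0, either way round below 0.1 rad and angle between the z axis of mould2 and the z axis of plate0, either way round below 0.06 rad) or (horizontal distance between mould2 and plate1 below 0.006 m and z of plate1 in the frame of mould2 between 0.015 and 0.0205 m and angle between the x axis of mould2 and the x axis of plate1, either way round below 0.1 rad and angle between the z axis of mould2 and the z axis of plate1, either way round below 0.06 rad) or (horizontal distance between mould2 and plate2 below 0.006 m and z of plate2 in the frame of mould2 between 0.015 and 0.0205 m and angle between the x axis of mould2 and the x axis of plate2, either way round below 0.1 rad and angle between the z axis of mould2 and the z axis of plate2, either way round below 0.06 rad))), for 0.2 s.
3. the probe is fully home in the tube (horizontal distance between probe and tube_mouth below 0.006 m and z of probe in the frame of tube_mouth below -0.044 m and angle between probe's own z axis and vertical below 0.12 rad), for 0.2 s.
4. the start button is pressed in (value of joint start above 0.0045 m), for 0.05 s.
At the end, for the whole second after the job is handed in: Every mould present lies flat in a bay (centre within 12 mm of the bay's centre along each axis, length within 0.15 rad of the plate's x), each with a press plate flush over its pins (within 2.5 mm of full depth), the probe stands in the tube at least 44 mm deep, the button is released, all at rest (all of step 1 and all of step 2 and all of step 3 and value of joint start below 0.002 m and linear speed of each of mould0, mould1, mould2, plate0, plate1, plate2, probe below 0.02 m/s); the robot touches nothing.
It fails at once if a mould is lifted off the bench (over 25 mm) or tipped (over 0.4 rad) (height (world z) of any of mould0, mould1, mould2 above 0.025 m or angle between any of mould0, mould1, mould2's own z axis and vertical above 0.4 rad).
It fails at once if a bystander is moved by more than 50 mm (distance of any of jar, bowl, cup, spatula, cutter, shaker from where it was at the start of the episode above 0.05 m).
Of mould0, mould1, mould2 only 2 to 3 are there at a start; the rules pass over those that are not, and their reading is None.
At some moment in a run one of mould0, mould1, mould2, plate0, plate1, plate2 may be knocked a few centimetres aside while the robot is not near it.
It also fails if it takes over 210 s, if anything falls off the work surface, if the arm or the gripper's body presses on something with over 40 N, if the wrist force passes 120 N, or if a joint passes its speed limit or range.

### The arm

A 6-joint arm with a two-finger parallel gripper is mounted at the origin on the work surface. World frame = base frame: x ahead of the robot, y to its left, z up, the work surface at z = 0. Lengths are in m, angles in rad, forces in N, time in s.
With the tool pointing down it reaches from about 0.35 to 0.975 m from the base axis. Payload 4.9 kg.
Tool frame: the origin (TCP) lies at the very end of the fingers, on their centre line; the grasp point (between the pads) lies ctrl.hold_point_z behind it (ctrl.hold_point_z is the distance from the TCP to the grasp point, in m); z points along the fingers, y is the line along which they close (so a half turn about z gives the same grasp; the last joint's range is limited). The gripper opens to 85 mm and grips with 20 to 120 N. Pads are 22 mm wide; open, the fingers measure 114 mm over their backs; the gripper's body (76 mm by 85 mm) begins 54 mm behind the grasp point. The pads swing forward as they close: fully open they stand 13 mm farther back than shut.
Start: joints at [1.096, 0.053, 1.613, -0, 1.476, -0.119], TCP at [0.218, 0.586, 0.231] pointing down, gripper open.
Joint ranges: [-3.01, 3.01], [-1.01, 2.22], [0.06, 2.58], [-1.02, 4.17], [0.09, 2.62], [-3.14, 3.14]. Speed limits (rad/s): [2.57, 2.57, 3.14, 3.14, 3.14, 3.14].

### API

Orientations are given as a rotation vector (axis times angle).
In Python, from station import ctrl gives the robot as it stands. The module is installed in compiled form; this text tells all that it offers.
- The arm moves only by the tool jog_arm, never from a script. Its argument "deltas" is a list of rows, each a list of 3 entries, a list of its own where there are three numbers: the closure, from -1 (fully open) to 1 (shut), then the shift along the world's x, y, z scaled (see below), then the turn, a rotation vector about the world's x, y, z scaled (see below). A call has 1 to 12 rows; each row is the pose to reach, as a shift and turn from the pose commanded when the call began, turning the shorter way round; what a row does not reach only later rows make up. The controller multiplies each number of a shift by 0.4 m and each number of a turn by 180 degrees. A row lasts 1/12 s, in which the tool goes at most 41.7 mm and 7.16 degrees, less where a joint would pass 70% of its speed; a pose out of reach is approached as far as the arm can. A call with a number of a shift or a turn outside -1 to 1 is refused whole. A call with a gripper value outside its range is refused whole. The fingers move at their own pace and stop on an object; "squeeze" is the grip in N (left out, the last holds). Time passes only in rows, so rows that repeat a pose let the fingers close. It gives the time, the measured TCP pose, the force, the opening and the grip force at its end, in the units of the state.
- ctrl.get_obs(): the state, without advancing time (a new reading comes with each control period).
- ctrl.get_image(name): name is "scene" or "top" or "wrist"; returns the picture (420x560x3 uint8, red, green, blue); there is no depth.
- ctrl.get_calibration(name): a dict with "K" (3x3 intrinsics, pixels), "extrinsics" (4x4, takes a point from world to camera coordinates). Camera axes: x right, y down, z forward; pixel columns grow to the right and rows downward; lengths in m; the calibration is good to about 2 mm. The wrist camera is an equidistant fisheye: a pixel r from the principal point sees the ray r / f radians off the axis. A picture is of the moment at which its call begins: read the wrist's pose just before it. get_calibration takes no time and is no camera call; for the wrist camera it gives the pose at the moment of the call.
- ctrl.finish_job(): hands the job in; it is judged then, once.
The state is a dict: "t": time; "q": joint angles; "dq": joint speeds; "effort": joint torques, N m; "tool_pos": TCP position; "tool_rot": TCP orientation; "contact_force": force on the tool from outside, world axes, zero at the start; "wrist_torque": the same for the moment, N m; "opening": finger opening in m; "grip_force": force on a finger pad.
Only numpy, scipy, OpenCV 4.12 (cv2) and the standard library are available. Lean on these libraries where they do the work, as an engineer would, in place of code of your own. Each camera call takes 0.05 s, during which the arm holds its last target. There are 200 camera calls.

## Working session

There is one attempt and no reset: what is moved stays moved. The work goes in short steps, Python scripts to look and compute and a tool call to move; the robot and the scene stay as the last step left them, time stands still between calls to the robot, and variables do not carry over. Pictures are saved under pics/ and viewed, at most 14 in all, crops included, and the job is handed in when it is done.

Besides the shell and the picture viewer there is one more tool, called after "Call:" by a JSON object that holds its "op" and its "data". jog_arm: Moves the arm, as the interface text tells. Its arguments: {"type":"object","properties":{"deltas":{"type":"array","items":{"type":"array"}},"squeeze":{"type":"number"}},"required":["deltas"]}

```bash
mkdir -p pics; cat > h.py <<'E'
import numpy as np, cv2
from station import ctrl
def save(cam,name):
    im=ctrl.get_image(cam); cv2.imwrite(f'pics/{name}.png',im[:,:,::-1]); return im
def ray(cam,u,v,c=None):
    c=c or ctrl.get_calibration(cam); K=np.array(c['K']);E=np.array(c['extrinsics'])
    x=(u-K[0,2])/K[0,0]; y=(v-K[1,2])/K[1,1]
    if cam=='wrist':
        r=np.hypot(x,y); d=np.array([x/r*np.sin(r),y/r*np.sin(r),np.cos(r)]) if r>1e-9 else np.array([0,0,1.])
    else: d=np.array([x,y,1.])
    R=E[:3,:3]; return -R.T@E[:3,3], R.T@d
def at(cam,u,v,z,c=None):
    o,d=ray(cam,u,v,c); return o+d*(z-o[2])/d[2]
def proj(cam,p,c=None):
    c=c or ctrl.get_calibration(cam); K=np.array(c['K']);E=np.array(c['extrinsics'])
    q=E[:3,:3]@np.array(p)+E[:3,3]
    if cam=='wrist':
        r=np.hypot(q[0],q[1]); th=np.arctan2(r,q[2]); x,y=q[0]/r*th,q[1]/r*th
    else: x,y=q[0]/q[2],q[1]/q[2]
    return np.array([K[0,0]*x+K[0,2],K[1,1]*y+K[1,2]])
E
python3 - <<'E'
from h import *
np.set_printoptions(precision=4,suppress=True)
for c in('scene','top','wrist'):
    im=save(c,c+'0')
    k=ctrl.get_calibration(c); print(c,k['K'],np.array(k['extrinsics']))
print(ctrl.get_obs(),ctrl.hold_point_z)
E
```

```text
scene [[398.2559   0.     280.9104]
 [  0.     398.2559 211.5386]
 [  0.       0.       1.    ]] [[-0.8298  0.558   0.0051  0.4204]
 [ 0.3775  0.5681 -0.7313 -0.1408]
 [-0.4109 -0.6049 -0.6821  1.332 ]
 [ 0.      0.      0.      1.    ]]
top [[451.7916   0.     278.0939]
 [  0.     451.7916 210.8137]
 [  0.       0.       1.    ]] [[-0.017  -0.9997  0.0146  0.01  ]
 [-0.9823  0.0139 -0.1868  0.5049]
 [ 0.1866 -0.0175 -0.9823  1.24  ]
 [ 0.      0.      0.      1.    ]]
wrist [[325.1923   0.     274.8122]
 [  0.     325.1923 209.3677]
 [  0.       0.       1.    ]] [[ 0.3485  0.9373 -0.002  -0.6234]
 [ 0.8868 -0.329   0.3245 -0.0408]
 [ 0.3035 -0.1149 -0.9459  0.3808]
 [ 0.      0.      0.      1.    ]]
{'t': 0.15, 'q': array([ 1.096 ,  0.0532,  1.614 , -0.    ,  1.476 , -0.119 ]), 'dq': array([ 0.0007,  0.0001, -0.0051, -0.0012, -0.    ,  0.0004]), 'effort': array([  0.0003, -39.4243, -37.0721,  -0.0001,   0.0047,   0.    ]), 'tool_pos': array([0.2175, 0.5854, 0.2304]), 'tool_rot': array([-0.5558, -3.0916,  0.0024]), 'contact_force': array([-0.234 , -0.2414,  0.3965]), 'wrist_torque': array([-0.0138,  0.0398,  0.0449]), 'grip_force': 0.0, 'opening': 0.08567216795939073} 0.0187
```

View pics/top0.png

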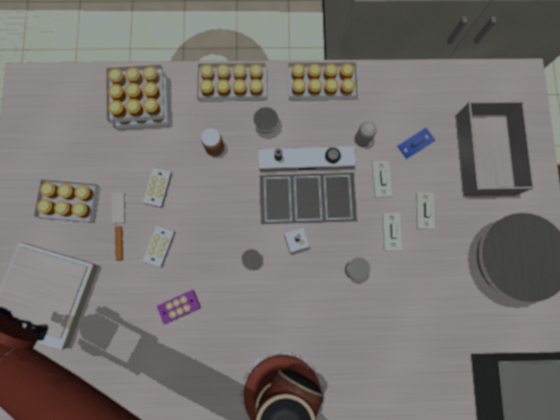

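View pics/scene0.png

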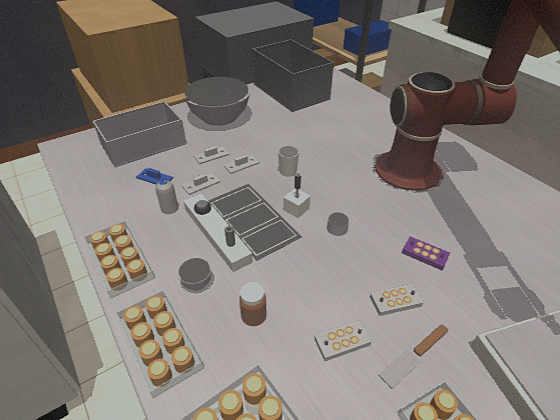

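Top image: white moulds are at (157,187) and (158,246), with a purple look-alike at (178,307). The plates are at (383,179), (426,210) and (392,231), with a blue look-alike at (416,143). The bays are at (278,199), (308,198) and (339,197), the tube at (278,155), the button at (333,155), and the stand with the probe at (297,240). I choose the white moulds and white plates, and will check them in a close crop.

```bash
python3 - <<'E'
from h import *
im=cv2.imread('pics/top0.png')
a=cv2.resize(im[165:270,137:187],None,fx=5.6,fy=5.6,interpolation=cv2.INTER_CUBIC)
b=cv2.resize(im[120:260,255:440],None,fx=2.8,fy=2.8,interpolation=cv2.INTER_CUBIC)
W=np.zeros((590,800,3),np.uint8); W[:a.shape[0],:a.shape[1]]=a; W[:b.shape[0],282:282+b.shape[1]]=b
cv2.imwrite('pics/crop1.png',W)
np.set_printoptions(precision=4,suppress=True)
for n,u,v,z in [('m_a',157,187,.018),('m_b',158.5,246,.018),('bayL',278,199,0),('bayM',308,198,0),('bayR',339,197,0),('p1',383,179,.006),('p2',426,210,.006),('p3',392,231,.006),('tube',278,153,.095),('btn',333,155,.05),('probe',297,238,.1),('jar',213,142,0),('bowl',265,120,0),('cup',358,270,0),('cutter',252,260,0),('shaker',367,133,0)]:
    print(n,at('top',u,v,z))
E
```

```text
m_a [0.5867 0.3557 0.018 ]
m_b [0.4129 0.3457 0.018 ]
bayL [0.5497 0.001  0.    ]
bayM [ 0.5515 -0.0883  0.    ]
bayR [ 0.5533 -0.1809  0.    ]
p1 [ 0.6053 -0.3143  0.006 ]
p2 [ 0.5091 -0.4362  0.006 ]
p3 [ 0.4479 -0.3312  0.006 ]
tube [0.6614 0.0005 0.095 ]
btn [ 0.668  -0.1608  0.05  ]
probe [ 0.4195 -0.0467  0.1   ]
jar [0.7296 0.1955 0.    ]
bowl [0.7986 0.0367 0.    ]
cup [ 0.3365 -0.2269  0.    ]
cutter [0.3702 0.0793 0.    ]
shaker [ 0.753  -0.2754  0.    ]
```

View pics/crop1.png

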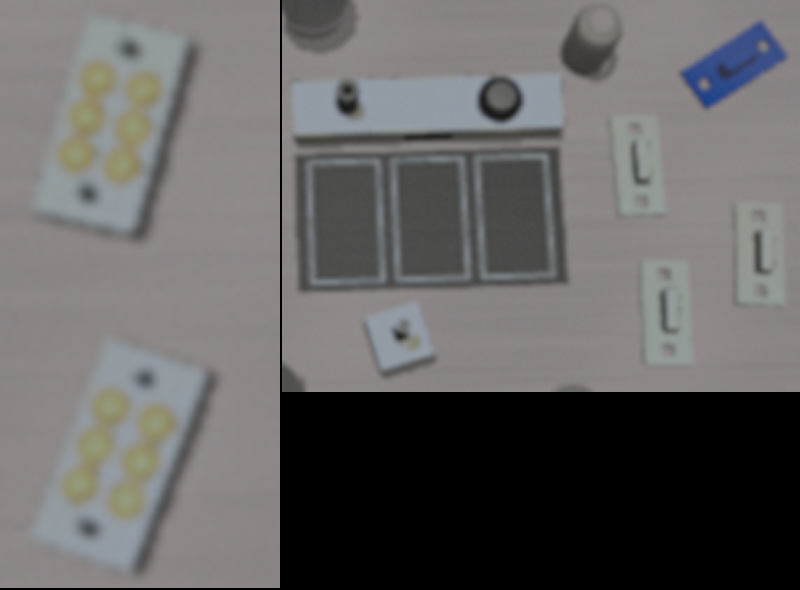

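View pics/wrist0.png

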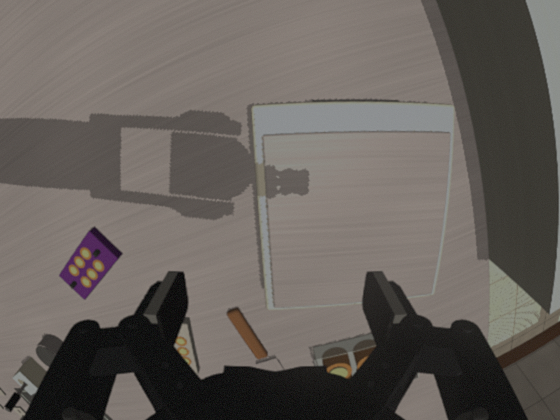

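The crop shows two white moulds, each with two pins and pastries, and three pale press plates. The purple and blue items are clearly look-alikes. The third mould is absent.

```bash
cat >> h.py <<'E'
from scipy.spatial.transform import Rotation as Ro
np.set_printoptions(precision=4,suppress=True)
def st():
    o=ctrl.get_obs(); R=Ro.from_rotvec(o['tool_rot']).as_matrix()
    yaw=np.degrees(np.arctan2(R[1,1],R[0,1]))
    print('t',round(o['t'],2),'tcp',o['tool_pos'],'yawY',round(yaw,2),'tilt',np.degrees(np.arccos(-R[2,2])).round(2),'F',o['contact_force'].round(1),'open',round(o['opening'],4),'grip',round(o['grip_force'],1))
    return o['tool_pos'],yaw
E
python3 - <<'E'
from h import *
A=lambda x,y:((x+.5)/5.6-.5+137,(y+.5)/5.6-.5+165)
B=lambda x,y:((x-282+.5)/2.8-.5+255,(y+.5)/2.8-.5+120)
def rect(n,f,pts,z):
    P=np.array([at('top',*f(*p),z)[:2] for p in pts]); c=P.mean(0)
    d=(P[0]-P[3])+(P[1]-P[2]); print(n,c,'long axis deg',np.degrees(np.arctan2(d[1],d[0])),np.linalg.norm(d)/2,np.linalg.norm(P[0]-P[1]))
rect('ma',A,[(95,17),(190,37),(135,232),(37,208)],.018)
rect('mb',A,[(115,343),(210,370),(133,568),(37,535)],.018)
rect('cold',B,[(297,155),(557,150),(567,283),(300,290)],0)
for n,p in dict(L=[(305,160),(382,158),(387,283),(309,285)],M=[(391,158),(466,156),(471,280),(394,282)],R=[(475,155),(549,153),(556,277),(480,280)]).items(): rect(n,B,p,0)
rect('p1',B,[(612,117),(658,115),(664,213),(619,215)],.006)
rect('p2',B,[(737,203),(783,203),(784,303),(737,303)],.006)
rect('p3',B,[(642,262),(690,261),(691,363),(644,363)],.006)
st()
c=ctrl.get_calibration('wrist');E=np.array(c['extrinsics']);o=ctrl.get_obs();R=Ro.from_rotvec(o['tool_rot']).as_matrix()
print('cam in tool',R.T@(-E[:3,:3].T@E[:3,3]-o['tool_pos'])); print(R.T@E[:3,:3].T)
E
```

```text
ma [0.5882 0.3557] long axis deg -14.115021706450086 0.10689364409516207 0.05161443436212616
mb [0.4143 0.3451] long axis deg -20.023742112510426 0.10587020175136641 0.051337928054086567
cold [ 0.5521 -0.0875] long axis deg 1.0550816100612652 0.14582716557318817 0.27956885070600884
L [0.551  0.0026] long axis deg 1.0592180387432308 0.13581511205395713 0.08254285105729708
M [ 0.5525 -0.0875] long axis deg 0.13362099344072342 0.1349129158504206 0.0806166890334105
R [ 0.5543 -0.1776] long axis deg 0.3121682039190545 0.13571264590301604 0.07976640532653133
p1 [ 0.607  -0.3111] long axis deg 0.25513709494440057 0.10815974197785706 0.04989174863790901
p2 [ 0.5094 -0.4347] long axis deg -4.194641574035842 0.10778722793062286 0.04922198619531888
p3 [ 0.4478 -0.3315] long axis deg -2.841381453034475 0.1072355589145332 0.050858117518487386
t 0.15 tcp [0.2175 0.5854 0.2304] yawY 69.62 tilt 0.09 F [-0.2 -0.2  0.4] open 0.0857 grip 0.0
cam in tool [ 0.0849 -0.0006 -0.1418]
[[-0.0002 -0.9458 -0.3246]
 [ 1.     -0.     -0.0005]
 [ 0.0005 -0.3246  0.9458]]
```

Call:
{"op": "jog_arm", "data": {"deltas": [[-1,[0.926,-0.574,-0.075],[0,0,0.035]],[-1,[0.926,-0.574,-0.075],[0,0,0.035]],[-1,[0.926,-0.574,-0.075],[0,0,0.035]],[-1,[0.926,-0.574,-0.075],[0,0,0.035]],[-1,[0.926,-0.574,-0.075],[0,0,0.035]],[-1,[0.926,-0.574,-0.075],[0,0,0.035]],[-1,[0.926,-0.574,-0.075],[0,0,0.035]],[-1,[0.926,-0.574,-0.075],[0,0,0.035]],[-1,[0.926,-0.574,-0.075],[0,0,0.035]],[-1,[0.926,-0.574,-0.075],[0,0,0.035]],[-1,[0.926,-0.574,-0.075],[0,0,0.035]],[-1,[0.926,-0.574,-0.075],[0,0,0.035]]]}}

```text
t: 1.15
tool_pos: [0.591, 0.353, 0.2]
tool_rot: [-0.393, -3.116, 0.002]
contact_force: [-0.4, -0.0, 1.1]
opening: 0.0854
grip_force: 0.0
```

```bash
python3 - <<'E'
from h import *
st(); save('wrist','w1'); print(proj('wrist',[.588,.3557,.018]))
E
```

```text
t 1.15 tcp [0.591 0.353 0.2  ] yawY 75.63 tilt 0.09 F [-0.4 -0.   1.1] open 0.0854 grip 0.0
[276.1182 184.2184]
```

View pics/w1.png

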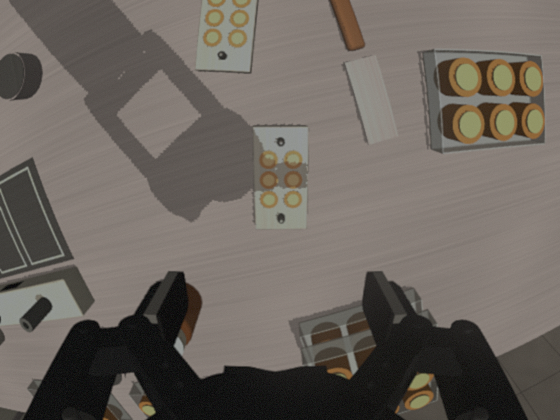

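Wrist view: mould a has corners at about (254,126), (307,126), (308,229), (256,229) and pins at (280,142) and (281,218).

```bash
cat >> h.py <<'E'
def wpair(p1,p2,z,cam='wrist'):
    a,b=at(cam,*p1,z)[:2],at(cam,*p2,z)[:2]; d=a-b
    ang=(np.degrees(np.arctan2(d[1],d[0]))+90)%180-90
    print('mid',(a+b)/2,'axis',round(ang,2),'len',np.linalg.norm(d).round(4)); return (a+b)/2,ang
E
python3 - <<'E'
from h import *
wpair((280,142),(281,218),.026)
wpair((280.5,126),(282,229),.018)
wpair((255,177),(307.5,177),.018)
im=cv2.imread('pics/w1.png'); K=ctrl.get_calibration('wrist')
# min area rect of bright blob around mould
hsv=cv2.cvtColor(im,cv2.COLOR_BGR2HSV); print(hsv[134,265],hsv[134,300],hsv[223,265],hsv[240,280],hsv[110,290])
E
```

```text
mid [0.584  0.3613] axis -13.27 len 0.0787
mid [0.5844 0.3621] axis -13.16 len 0.1095
mid [0.5818 0.3627] axis 75.82 len 0.0538
[ 45  10 150] [ 98   7 149] [ 28  25 145] [ 12  28 136] [ 15  27 133]
```

Call:
{"op": "jog_arm", "data": {"deltas": [[-1,[-0.01,0.014,0],[0,0,0.005]],[-1,[-0.01,0.014,-0.3],[0,0,0.005]],[-1,[-0.01,0.014,-0.3],[0,0,0.005]],[-1,[-0.01,0.014,-0.3],[0,0,0.005]],[-1,[-0.01,0.014,-0.3],[0,0,0.005]],[-1,[-0.01,0.014,-0.3],[0,0,0.005]],[-1,[-0.01,0.014,-0.3],[0,0,0.005]]]}}

```text
t: 1.78
tool_pos: [0.5844, 0.3636, 0.084]
tool_rot: [0.357, 3.119, 0.003]
contact_force: [0.2, 0.2, 0.9]
opening: 0.0855
grip_force: 0.0
```

```bash
python3 - <<'E'
from h import *
st(); save('wrist','w2'); save('top','t2'); print(proj('wrist',[.584,.3615,.026])); st()
E
```

```text
t 1.78 tcp [0.5844 0.3636 0.084 ] yawY 76.93 tilt 0.19 F [0.2 0.2 0.9] open 0.0855 grip 0.0
[271.4331 229.093 ]
t 1.88 tcp [0.586  0.3636 0.0859] yawY 76.88 tilt 0.39 F [-0.  -0.5  0.5] open 0.0856 grip 0.0
```

View pics/w2.png

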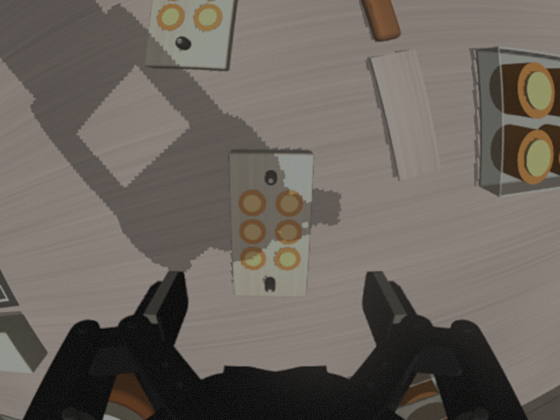

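Wrist: the mould is centred at (271,226), squarely between the fingers, with pins at (270,176) and (270,285). Descending.

Call:
{"op": "jog_arm", "data": {"deltas": [[-1,[0,0,-0.08],[0,0,0]],[-1,[0,0,-0.13],[0,0,0]],[-1,[0,0,-0.165],[0,0,0]],[-1,[0,0,-0.18],[0,0,0]],[-1,[0,0,-0.185],[0,0,0]],[-1,[0,0,-0.185],[0,0,0]],[-1,[0,0,-0.185],[0,0,0]],[-1,[0,0,-0.185],[0,0,0]]]}}

```text
t: 2.55
tool_pos: [0.5853, 0.3624, 0.0092]
tool_rot: [0.36, 3.118, 0.002]
contact_force: [0.5, -0.4, 0.1]
opening: 0.0853
grip_force: 0.0
```

```bash
python3 - <<'E'
from h import *
st(); wpair((270,176),(270,285),.026)
E
```

```text
t 2.55 tcp [0.5853 0.3624 0.0092] yawY 76.81 tilt 0.17 F [ 0.5 -0.4  0.1] open 0.0853 grip 0.0
mid [0.5546 0.367 ] axis -13.51 len 0.05
```

Call:
{"op": "jog_arm", "data": {"deltas": [[-1,[0,0,-0.01],[0,0,0]],[-1,[0,0,-0.01],[0,0,0]],[0.6,[0,0,-0.01],[0,0,0]],[0.6,[0,0,-0.01],[0,0,0]],[0.6,[0,0,-0.01],[0,0,0]],[0.6,[0,0,-0.01],[0,0,0]],[0.6,[0,0,-0.01],[0,0,0]],[0.6,[0,0,-0.01],[0,0,0]],[0.6,[0,0,-0.01],[0,0,0]],[0.6,[0,0,-0.01],[0,0,0]]], "squeeze": 30}}

```text
t: 3.38
tool_pos: [0.5842, 0.3617, 0.0036]
tool_rot: [0.361, 3.121, -0.001]
contact_force: [-1.5, -1.6, 3.8]
opening: 0.0552
grip_force: 34.9
```

Call:
{"op": "jog_arm", "data": {"deltas": [[0.6,[-0.004,-0.05,0],[0,0,0.01]],[0.6,[-0.008,-0.12,0],[0,0,0.02]],[0.6,[-0.012,-0.2,0],[0,0,0.03]],[0.6,[-0.016,-0.28,0],[0,0,0.04]],[0.6,[-0.02,-0.36,0],[0,0,0.05]],[0.6,[-0.024,-0.44,0],[0,0,0.06]],[0.6,[-0.028,-0.52,0],[0,0,0.07]],[0.6,[-0.032,-0.6,0],[0,0,0.079]],[0.6,[-0.036,-0.68,0],[0,0,0.079]],[0.6,[-0.04,-0.76,0],[0,0,0.079]],[0.6,[-0.047,-0.82,0],[0,0,0.079]],[0.6,[-0.047,-0.853,0],[0,0,0.079]]]}}

```text
t: 4.38
tool_pos: [0.5654, 0.0194, 0.0036]
tool_rot: [-0.025, 3.14, 0.003]
contact_force: [0.5, 3.9, 2.8]
opening: 0.0549
grip_force: 35.0
```

```bash
python3 - <<'E'
from h import *
st(); save('top','t3'); im=cv2.imread('pics/t3.png')
cv2.imwrite('pics/t3c.png',cv2.resize(im[110:290,130:440],None,fx=2.5,fy=2.5,interpolation=cv2.INTER_CUBIC))
E
```

```text
t 4.38 tcp [0.5654 0.0194 0.0036] yawY 90.9 tilt 0.11 F [0.5 3.9 2.8] open 0.0549 grip 35.0
```

View pics/t3c.png

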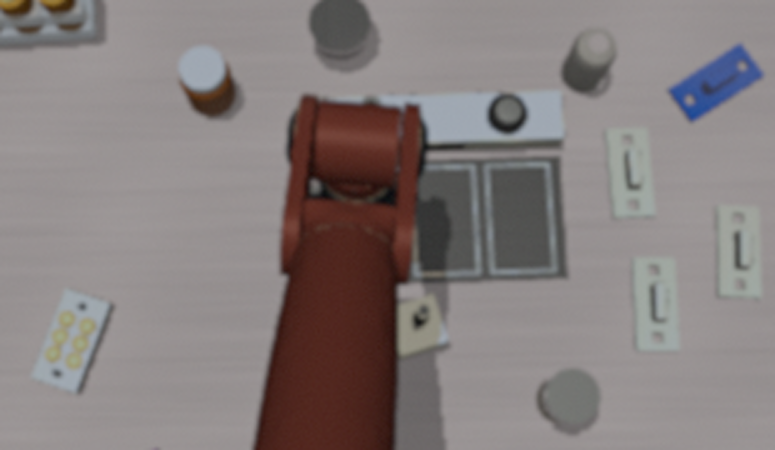

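The arm hides the mould from the top camera (it lies under about (355,190) in the crop). Everything else is undisturbed, so I continue to bay R.

Call:
{"op": "jog_arm", "data": {"deltas": [[0.6,[0,-0.06,0],[0,0,0]],[0.6,[0,-0.13,0],[0,0,0]],[0.6,[0,-0.2,0],[0,0,0]],[0.6,[0,-0.27,0],[0,0,0]],[0.6,[0,-0.34,0],[0,0,0]],[0.6,[-0.01,-0.41,0],[0,0,0]],[0.6,[-0.02,-0.465,0],[0,0,0]],[0.6,[-0.027,-0.495,0],[0,0,0]],[0.6,[-0.027,-0.495,0],[0,0,0]],[0.6,[-0.027,-0.495,0],[0,0,0]]]}}

```text
t: 5.27
tool_pos: [0.5549, -0.178, 0.0036]
tool_rot: [-0.028, 3.141, -0.003]
contact_force: [-0.5, -4.1, 1.0]
opening: 0.0551
grip_force: 34.9
```

```bash
python3 - <<'E'
from h import *
st(); save('wrist','w3'); save('scene','s3')
a=cv2.imread('pics/w3.png'); b=cv2.imread('pics/s3.png')[150:280,160:320]
W=np.zeros((420,800,3),np.uint8); W[:,:400]=a[:,80:480]; b=cv2.resize(b,(400,325),interpolation=cv2.INTER_CUBIC); W[:325,400:]=b
cv2.imwrite('pics/c3.png',W)
E
```

```text
t 5.27 tcp [ 0.5549 -0.178   0.0036] yawY 91.03 tilt 0.13 F [-0.5 -4.1  1. ] open 0.0551 grip 34.9
```

View pics/c3.png

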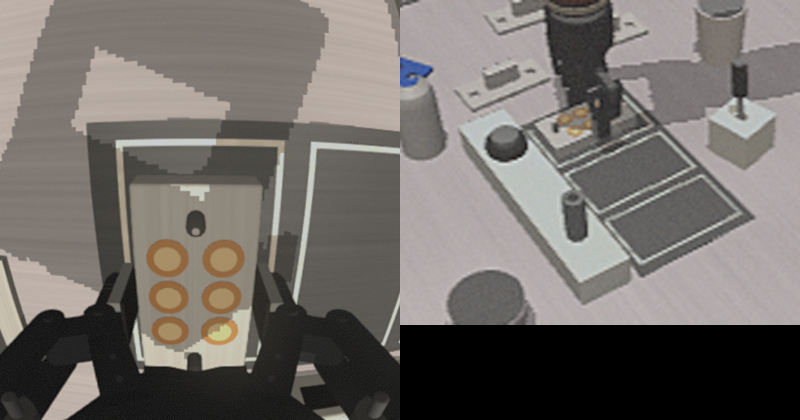

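Wrist crop: the mould is inside the bay outline. Its near edge is at about y=184 (x 130–263) and the bay's near line at y≈143 (x 115–285).

```bash
python3 - <<'E'
from h import *
a=at('wrist',195,143,0);b=at('wrist',365,143,0); print(a,b,np.linalg.norm(a-b))
c=at('wrist',210,184,.018);d=at('wrist',343,184,.018); print(c,d,np.linalg.norm(c-d)); print(at('wrist',275,222,.026))
print('bay c',(a+b)[:2]/2+[.065,.001],'mould c',(c+d)[:2]/2+[.055,.001])
E
```

```text
[ 0.4885 -0.2151  0.    ] [ 0.4869 -0.1373  0.    ] 0.07778402162199358
[ 0.5032 -0.2049  0.018 ] [ 0.5021 -0.1504  0.018 ] 0.05449120591635834
[ 0.5162 -0.178   0.026 ]
bay c [ 0.5527 -0.1752] mould c [ 0.5577 -0.1766]
```

Call:
{"op": "jog_arm", "data": {"deltas": [[0.6,[-0.009,0.002,0],[0,0,0]],[0.6,[-0.009,0.002,0],[0,0,0]],[0.6,[-0.009,0.002,0],[0,0,0]],[-1,[-0.009,0.002,0],[0,0,0]],[-1,[-0.009,0.002,0],[0,0,0]],[-1,[-0.009,0.002,0],[0,0,0]],[-1,[-0.009,0.002,0],[0,0,0]],[-1,[-0.009,0.002,0.05],[0,0,0]],[-1,[-0.009,0.002,0.15],[0,0,0]],[-1,[-0.009,0.002,0.25],[0,0,0]],[-1,[-0.009,0.002,0.35],[0,0,0]],[-1,[-0.009,0.002,0.45],[0,0,0]]]}}

```text
t: 6.37
tool_pos: [0.5502, -0.1763, 0.1847]
tool_rot: [0.028, -3.14, -0.001]
contact_force: [0.4, -0.9, 0.2]
opening: 0.0851
grip_force: 0.0
```

```bash
python3 - <<'E'
from h import *
st(); save('wrist','w4')
E
```

```text
t 6.37 tcp [ 0.5502 -0.1763  0.1847] yawY 91.02 tilt 0.07 F [ 0.4 -0.9  0.2] open 0.0851 grip 0.0
```

View pics/w4.png

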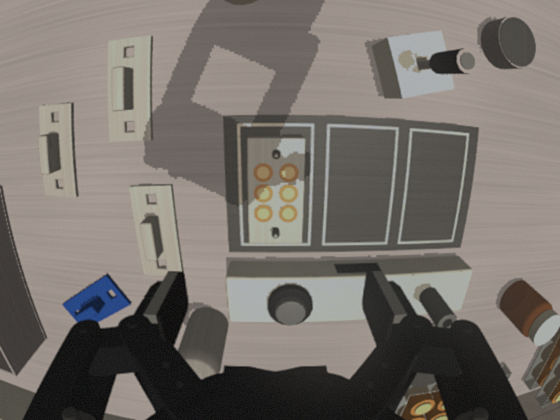

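Mould a sits in bay R: pins at (276,154) and (276,232), outline x 238–314, y 122–245. Plate holes: p3 (128,51)/(129,127), p1 (152,198)/(163,265), p2 (55,117)/(58,184). Bay L spans about (412–468, 128–243).

```bash
python3 - <<'E'
from h import *
print('mould');wpair((276,154),(276,232),.028)
print('edges');wpair((276,136),(275,245),.018)
print('bay');wpair((276,124),(275,244),0)
print('bay L');wpair((439,128),(433,244),0)
for p in [((128,51),(129,127)),((152,198),(163,265)),((55,117),(58,184))]: wpair(*p,.006)
print('btn',at('wrist',289,301,.05),'tube',at('wrist',424,290,.095))
E
```

```text
mould
mid [ 0.5625 -0.1783] axis 1.09 len 0.0811
edges
mid [ 0.5643 -0.1788] axis 0.56 len 0.1172
bay
mid [ 0.5629 -0.1789] axis 0.6 len 0.1351
bay L
mid [0.5592 0.0104] axis 6.68 len 0.1428
mid [ 0.4531 -0.338 ] axis -0.6 len 0.0833
mid [ 0.618  -0.3154] axis 2.21 len 0.0854
mid [ 0.5167 -0.4451] axis -5.21 len 0.0832
btn [ 0.6743 -0.1621  0.05  ] tube [ 0.6334 -0.0348  0.095 ]
```

Call:
{"op": "jog_arm", "data": {"deltas": [[-1,[-0.25,0.95,0],[0,0,-0.11]],[-1,[-0.25,0.95,0],[0,0,-0.11]],[-1,[-0.25,0.95,0],[0,0,-0.11]],[-1,[-0.25,0.95,0],[0,0,-0.11]],[-1,[-0.25,0.95,0],[0,0,-0.11]],[-1,[-0.25,0.95,0],[0,0,-0.11]],[-1,[-0.25,0.95,0],[0,0,-0.11]],[-1,[-0.25,0.95,0],[0,0,-0.11]],[-1,[-0.25,0.95,0],[0,0,-0.11]],[-1,[-0.25,0.95,0],[0,0,-0.11]],[-1,[-0.25,0.95,0],[0,0,-0.11]],[-1,[-0.25,0.95,0],[0,0,-0.11]]]}}

```text
t: 7.42
tool_pos: [0.4503, 0.204, 0.1828]
tool_rot: [-0.508, -3.1, 0.001]
contact_force: [0.4, -0.3, 0.4]
opening: 0.0858
grip_force: 0.0
```

Call:
{"op": "jog_arm", "data": {"deltas": [[-1,[-0.1,0.367,-0.1],[0,0,-0.006]],[-1,[-0.1,0.367,-0.1],[0,0,-0.006]],[-1,[-0.1,0.367,-0.1],[0,0,-0.006]],[-1,[-0.1,0.367,-0.1],[0,0,-0.006]],[-1,[-0.1,0.367,-0.1],[0,0,-0.006]],[-1,[-0.1,0.367,-0.1],[0,0,-0.006]],[-1,[-0.1,0.367,-0.1],[0,0,-0.006]],[-1,[-0.1,0.367,-0.1],[0,0,-0.006]],[-1,[-0.1,0.367,-0.1],[0,0,-0.006]],[-1,[-0.1,0.367,-0.1],[0,0,-0.006]]]}}

```text
t: 8.25
tool_pos: [0.4117, 0.3493, 0.1438]
tool_rot: [0.544, 3.093, 0.001]
contact_force: [-0.1, 0.1, -0.1]
opening: 0.0853
grip_force: 0.0
```

```bash
cat >> h.py <<'E'
def dark(im,x0,x1,y0,y1,th):
    g=cv2.cvtColor(im[y0:y1,x0:x1],cv2.COLOR_RGB2GRAY); n,l,s,c=cv2.connectedComponentsWithStats((g<th).astype(np.uint8))
    for i in range(1,n):
        if s[i,4]>12: print('blob',c[i]+[x0,y0],s[i,2:])
E
python3 - <<'E'
from h import *
st(); im=save('wrist','w5'); save('top','t5'); print(proj('wrist',[.411,.35,.018]))
dark(im,180,380,80,265,75)
E
```

```text
t 8.25 tcp [0.4117 0.3493 0.1438] yawY 70.04 tilt 0.05 F [-0.1  0.1 -0.1] open 0.0853 grip 0.0
[275.7528 201.13  ]
blob [375.978  129.7253] [ 8 28 91]
blob [265.2778 137.1852] [48  2 54]
blob [275.098  156.6275] [ 9 10 51]
blob [275.4921 245.0794] [ 8 10 63]
```

View pics/w5.png

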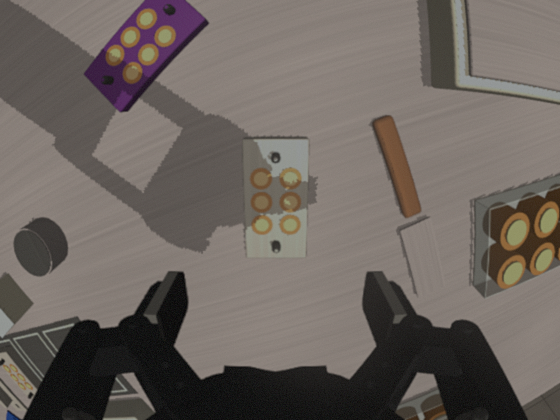

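Wrist: mould b is centred at (276,198) and its pins were detected at (275,157) and (275.5,245).

```bash
python3 - <<'E'
from h import *
wpair((275.1,156.6),(275.5,245.1),.026); wpair((276,138),(276,257),.018); wpair((244,198),(308,198),.018)
E
```

```text
mid [0.4098 0.35  ] axis -19.65 len 0.0782
mid [0.4109 0.3503] axis -19.86 len 0.1084
mid [0.4084 0.3512] axis 70.08 len 0.0552
```

Call:
{"op": "jog_arm", "data": {"deltas": [[-1,[-0.001,0.001,-0.09],[0,0,0]],[-1,[-0.001,0.001,-0.18],[0,0,0]],[-1,[-0.001,0.001,-0.26],[0,0,0]],[-1,[-0.001,0.001,-0.32],[0,0,0]],[-1,[-0.001,0.001,-0.34],[0,0,0]],[-1,[-0.001,0.001,-0.35],[0,0,0]],[-1,[-0.001,0.001,-0.35],[0,0,0]],[0.6,[-0.001,0.001,-0.35],[0,0,0]],[0.6,[-0.001,0.001,-0.35],[0,0,0]],[0.6,[-0.001,0.001,-0.35],[0,0,0]],[0.6,[-0.001,0.001,-0.35],[0,0,0]],[0.6,[-0.001,0.001,-0.35],[0,0,0]]]}}

```text
t: 9.35
tool_pos: [0.4119, 0.3512, 0.0056]
tool_rot: [0.54, 3.092, 0.002]
contact_force: [-1.0, -2.2, 6.1]
opening: 0.0547
grip_force: 33.3
```

Call:
{"op": "jog_arm", "data": {"deltas": [[0.6,[0,0,0],[0,0,0]],[0.6,[0,0,0],[0,0,0]],[0.6,[0,0,0],[0,0,0]]]}}

```text
t: 9.6
tool_pos: [0.4119, 0.3512, 0.0056]
tool_rot: [0.541, 3.092, 0.002]
contact_force: [-0.9, -2.5, 6.1]
opening: 0.055
grip_force: 33.3
```

Call:
{"op": "jog_arm", "data": {"deltas": [[0.6,[0.03,-0.05,0],[0,0,0.01]],[0.6,[0.07,-0.12,0],[0,0,0.02]],[0.6,[0.11,-0.2,0],[0,0,0.035]],[0.6,[0.15,-0.28,0],[0,0,0.05]],[0.6,[0.19,-0.36,0],[0,0,0.065]],[0.6,[0.23,-0.44,0],[0,0,0.08]],[0.6,[0.27,-0.52,0],[0,0,0.095]],[0.6,[0.31,-0.6,0],[0,0,0.106]],[0.6,[0.33,-0.68,0],[0,0,0.116]],[0.6,[0.345,-0.76,0],[0,0,0.116]],[0.6,[0.352,-0.83,0],[0,0,0.116]],[0.6,[0.352,-0.868,0],[0,0,0.116]]]}}

```text
t: 10.6
tool_pos: [0.5538, 0.0018, 0.0056]
tool_rot: [-0.024, 3.137, 0.003]
contact_force: [0.3, 6.6, 4.2]
opening: 0.0547
grip_force: 34.0
```

Call:
{"op": "jog_arm", "data": {"deltas": [[0.6,[0,0,0],[0,0,0]],[0.6,[0,0,0],[0,0,0]],[0.6,[0,0,0],[0,0,0]],[0.6,[0,0,0],[0,0,0]]]}}

```text
t: 10.93
tool_pos: [0.5536, 0.0021, 0.0057]
tool_rot: [-0.029, 3.136, -0.006]
contact_force: [0.6, -7.4, 5.6]
opening: 0.0552
grip_force: 34.1
```

```bash
python3 - <<'E'
from h import *
st(); im=save('wrist','w6')
g=cv2.cvtColor(im,cv2.COLOR_RGB2GRAY)
for u in (265,285): print('col',u,g[110:245:2,u])
for v in (150,170): print('row',v,g[v,170:380:3])
dark(im,220,330,180,270,60)
E
```

```text
t 10.93 tcp [0.5536 0.0021 0.0057] yawY 91.06 tilt 0.37 F [ 0.6 -7.4  5.6] open 0.0552 grip 34.1
col 265 [131 124 111  73  76  74  72  72  74  74  75  76 142 156 157 117  71  72
  73  72  71  71  70  73  72  67  71  71  73  71  82  86  86  87 106 125
 132 132 132 133 133 134 133 132 134 134 133 135 134 132 129 104 101  99
  87  86  99 110 131 135 132 135 134 133 134 131 123 117]
col 285 [121 125 110  74  74  70  70  71  71  73  72  77 144 158 158 117  69  70
  71  73  67  70  72  72  73  69  69  69  71  68  83  84  87  85 106 126
 135 134 134 135 133 133 134 135 135 134 134 135 135 135 135 134 127 123
 123 121 122 136 135 136 132 135 134 136 137 136 120 108]
row 150 [126  66  66  66  69  66  66  68  68 139 182 135  78  83  81  81  79  79
  76  76  76  75 101  98  98  99  99  99  99 100  89  72  68  70  72  71
  70  69  70  73  70  72  71  72  72  69  70  72  69  72  72  71  98  98
  98  99  99  97  97  97 101  99 138 200 189  99 100  99 100 102]
row 170 [154  70  64  66  67  66  63  63  66  88 156 150  65  68  66  68  78  77
  77  78  79  79  80  78  81  82  79  81  79  81  79  82  82  84  82  83
  83  84  85  82  81  84  85  82  82  81  82  79  80  82  80  80  82  91
  92  98  96  99  98 100  98  96 189 198 122  98  98 100  99 100]
blob [274.7522 214.2345] [ 18  23 226]
```

View pics/w6.png

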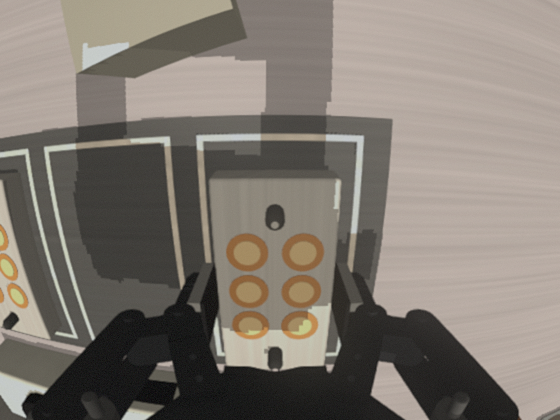

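Mould b is inside bay L: near edge at row 178 (x 211–340), bay near line at row 137 (x 200–360).

```bash
python3 - <<'E'
from h import *
a=at('wrist',199,138,0);b=at('wrist',361,138,0)
c=at('wrist',211,180,.018);d=at('wrist',340,180,.018)
print('bay c',(a+b)[:2]/2+[.065,.001],np.linalg.norm(a-b),'mould c',(c+d)[:2]/2+[.055,.001],np.linalg.norm(c-d)); print(at('wrist',274.75,222,.024)+[.04,0,0])
E
```

```text
bay c [0.5493 0.0042] 0.07470221719367254 mould c [0.5551 0.0023] 0.053431747371671445
[0.5563 0.0014 0.024 ]
```

Call:
{"op": "jog_arm", "data": {"deltas": [[0.6,[-0.01,0.004,0],[0,0,0]],[0.6,[-0.01,0.004,0],[0,0,0]],[0.6,[-0.01,0.004,0],[0,0,0]],[0.6,[-0.01,0.004,0],[0,0,0]]]}}

```text
t: 11.32
tool_pos: [0.5498, 0.0049, 0.0056]
tool_rot: [-0.029, 3.136, -0.002]
contact_force: [2.8, -3.9, 7.4]
opening: 0.0552
grip_force: 34.3
```

Call:
{"op": "jog_arm", "data": {"deltas": [[-1,[0,0,0],[0,0,0]],[-1,[0,0,0],[0,0,0]],[-1,[0,0,0],[0,0,0]],[-1,[0,0,0],[0,0,0]],[-1,[0,0,0.08],[0,0,0]],[-1,[0,0,0.16],[0,0,0]],[-1,[0,0,0.24],[0,0,0]],[-1,[0,0,0.3],[0,0,0]],[-1,[0,0,0.3],[0,0,0]],[-1,[0,0,0.3],[0,0,0]],[-1,[0,0,0.3],[0,0,0]],[-1,[0,0,0.3],[0,0,0]]]}}

```text
t: 12.32
tool_pos: [0.5458, 0.0053, 0.1211]
tool_rot: [0.028, -3.138, -0.001]
contact_force: [0.2, 0.2, 0.1]
opening: 0.0852
grip_force: 0.0
```

```bash
python3 - <<'E'
from h import *
st(); im=save('wrist','w7'); print(proj('wrist',[.51,.003,.03]),proj('wrist',[.59,.003,.03]))
dark(im,255,300,120,265,75)
E
```

```text
t 12.32 tcp [0.5458 0.0053 0.1211] yawY 91.04 tilt 0.23 F [0.2 0.2 0.1] open 0.0852 grip 0.0
[272.8032 169.9422] [271.2464 266.9966]
blob [267.6271 123.9195] [ 27   9 236]
blob [271.1728 140.9476] [ 45  13 382]
blob [274.2078 168.0779] [10 12 77]
blob [274.25   261.1731] [ 8  7 52]
```

```bash
python3 - <<'E'
from h import *
for z in (.022,.026,.03): wpair((274.2,168),(274.25,261.2),z)
g=cv2.cvtColor(cv2.imread('pics/w7.png'),cv2.COLOR_BGR2GRAY)
print(g[130:165,262],g[130:165,288]); print(g[270:300,262],g[270:300,288]); print(g[210,225:255],g[210,295:325])
E
```

```text
mid [0.5495 0.0047] axis 1.02 len 0.0787
mid [0.548  0.0047] axis 1.02 len 0.0774
mid [0.5466 0.0047] axis 1.02 len 0.0761
[116 134 132 107  73  61  64  66  62  62  64  63  67  62  61  65  71  77
  91 112 121 122 118 121 121 121 119 121 123 121 121 119 122 121 121] [154 172 171 139 102  91  92  90  88  90  89  90  86  71  64  69  71  81
 114 155 171 172 171 171 171 170 172 172 172 171 164 159 158 161 159]
[166 164 165 165 162 152 111  84  80  81  79  77  89 124 152 153 150 153
 153 146 118 106 105  89  83  84  83  83  83  85] [166 167 164 166 165 151 112  84  83  82  80  78  88 124 150 151 153 149
 124 108 106 105 105  91  82  85  84  85  85  84]
[ 58  55  58  80 113 134 130 110  71  56  58  58  59  59  65  96 117 120
 121 118 120 118 118 112 101  99  97  95  96 100] [141 140 140 140 139 159 170 174 167 147 137 136 135 121  94  81  84  84
  85  95 141 170 172 151 102  85  86  86  85  86]
```

```bash
python3 - <<'E'
from h import *
wpair((274.2,148.6),(274.2,275.9),.018); wpair((239.6,210),(308.6,210),.018)
print('bay');wpair((274.2,131.6),(274.2,285.3),0);wpair((230,210),(316.5,210),0); st()
E
```

```text
mid [0.5507 0.0047] axis 0.99 len 0.1096
mid [0.545  0.0045] axis -88.98 len 0.0552
bay
mid [0.5555 0.0048] axis 0.99 len 0.142
mid [0.5511 0.0039] axis -88.98 len 0.0744
t 12.37 tcp [0.5459 0.0053 0.121 ] yawY 91.04 tilt 0.23 F [-0.2 -0.6  0.8] open 0.0854 grip 0.0
```

Call:
{"op": "jog_arm", "data": {"deltas": [[-1,[-0.248,-0.844,0.05],[0,0,-0.019]],[-1,[-0.248,-0.844,0.05],[0,0,-0.019]],[-1,[-0.248,-0.844,0.05],[0,0,-0.019]],[-1,[-0.248,-0.844,0.05],[0,0,-0.019]],[-1,[-0.248,-0.844,0.05],[0,0,-0.019]],[-1,[-0.248,-0.844,0.05],[0,0,-0.019]],[-1,[-0.248,-0.844,0.05],[0,0,-0.019]],[-1,[-0.248,-0.844,0.05],[0,0,-0.019]],[-1,[-0.248,-0.844,0.05],[0,0,-0.019]],[-1,[-0.248,-0.844,0.05],[0,0,-0.019]],[-1,[-0.248,-0.844,0.05],[0,0,-0.019]],[-1,[-0.248,-0.844,0.05],[0,0,-0.019]]]}}

```text
t: 13.37
tool_pos: [0.4478, -0.3314, 0.1419]
tool_rot: [-0.065, -3.139, -0.003]
contact_force: [-0.7, -0.4, 1.2]
opening: 0.0855
grip_force: 0.0
```

Call:
{"op": "jog_arm", "data": {"deltas": [[-1,[0,0,0],[0,0,0]],[-1,[0,0,0],[0,0,0]],[-1,[0,0,0],[0,0,0]],[-1,[0,0,0],[0,0,0]]]}}

```text
t: 13.7
tool_pos: [0.4485, -0.3317, 0.1433]
tool_rot: [0.063, 3.141, 0.0]
contact_force: [-0.1, 0.3, -0.6]
opening: 0.0855
grip_force: 0.0
```

```bash
python3 - <<'E'
from h import *
st(); im=save('wrist','w8'); save('top','t8'); save('scene','s8'); c=im[90:290,180:380]
a=cv2.resize(c[:,:,::-1],None,fx=2,fy=2,interpolation=cv2.INTER_CUBIC); b=cv2.imread('pics/t8.png')[140:240,250:350]
cv2.imwrite('pics/c8.png',np.hstack([a,cv2.resize(b,(400,400),interpolation=cv2.INTER_CUBIC)]))
print(proj('wrist',[.448,-.333,.006]))
E
```

```text
t 13.7 tcp [ 0.4485 -0.3317  0.1433] yawY 87.69 tilt 0.0 F [-0.1  0.3 -0.6] open 0.0855 grip 0.0
[274.3122 197.6728]
```

View pics/c8.png

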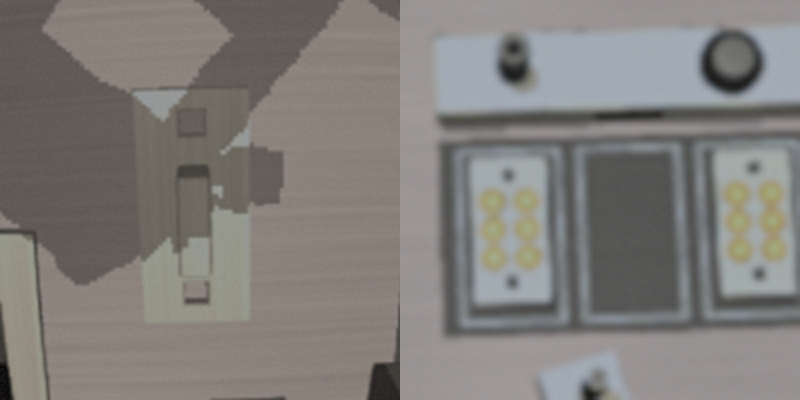

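The crop shows both moulds well inside their bays (right half). The plate's holes are at (275.3,150.8) and (277.8,235.2) in the full frame, and its edges at rows 135 and 251.

```bash
python3 - <<'E'
from h import *
wpair((275.25,150.75),(277.75,235.2),.006)
P=[at('wrist',180+x/2,90+y/2,.006)[:2] for x,y in((134,90),(250,89),(250,320),(145,322))];P=np.array(P);print(P,P.mean(0))
wpair((180+194/2,90+175/2),(180+196/2,90+277/2),.032)
E
```

```text
mid [ 0.4452 -0.3309] axis -0.64 len 0.0791
[[ 0.3907 -0.3541]
 [ 0.3923 -0.3043]
 [ 0.5014 -0.3058]
 [ 0.5003 -0.3561]] [ 0.4462 -0.3301]
mid [ 0.4453 -0.3302] axis -1.14 len 0.044
```

Call:
{"op": "jog_arm", "data": {"deltas": [[-1,[-0.007,0.004,-0.08],[0,0,0.008]],[-1,[-0.007,0.004,-0.16],[0,0,0.008]],[-1,[-0.007,0.004,-0.24],[0,0,0.008]],[-1,[-0.007,0.004,-0.3],[0,0,0.008]],[-1,[-0.007,0.004,-0.325],[0,0,0.008]],[-1,[-0.007,0.004,-0.325],[0,0,0.008]],[-1,[-0.007,0.004,-0.325],[0,0,0.008]],[0,[-0.007,0.004,-0.325],[0,0,0.008]],[0.5,[-0.007,0.004,-0.325],[0,0,0.008]],[1,[-0.007,0.004,-0.325],[0,0,0.008]],[1,[-0.007,0.004,-0.325],[0,0,0.008]],[1,[-0.007,0.004,-0.325],[0,0,0.008]]], "squeeze": 40}}

```text
t: 14.85
tool_pos: [0.4457, -0.3314, 0.0142]
tool_rot: [0.026, 3.14, -0.002]
contact_force: [0.7, 0.0, 0.3]
opening: 0.0255
grip_force: 0.0
```

Call:
{"op": "jog_arm", "data": {"deltas": [[1,[0,0,0],[0,0,0]],[1,[0,0,0],[0,0,0]],[1,[0,0,0],[0,0,0]],[1,[0,0,0],[0,0,0]],[1,[0,0,0],[0,0,0]],[1,[0,0,0],[0,0,0]]]}}

```text
t: 15.35
tool_pos: [0.4457, -0.3313, 0.0139]
tool_rot: [0.026, 3.141, -0.001]
contact_force: [-0.5, 0.2, 6.1]
opening: 0.0133
grip_force: 40.8
```

Call:
{"op": "jog_arm", "data": {"deltas": [[1,[0,0,0.08],[0,0,0]],[1,[0,0,0.16],[0,0,0]],[1,[0,0,0.24],[0,0,0]],[1,[0.1,0.05,0.33],[0,0,0.005]],[1,[0.25,0.2,0.33],[0,0,0.01]],[1,[0.44,0.388,0.33],[0,0,0.0105]],[1,[0.44,0.388,0.33],[0,0,0.0105]],[1,[0.44,0.388,0.33],[0,0,0.0105]],[1,[0.44,0.388,0.33],[0,0,0.0105]],[1,[0.44,0.388,0.33],[0,0,0.0105]],[1,[0.44,0.388,0.33],[0,0,0.0105]],[1,[0.44,0.388,0.33],[0,0,0.0105]]]}}

```text
t: 16.35
tool_pos: [0.6203, -0.1755, 0.1436]
tool_rot: [0.027, -3.139, -0.001]
contact_force: [-0.4, -0.2, -2.7]
opening: 0.0129
grip_force: 39.9
```

Call:
{"op": "jog_arm", "data": {"deltas": [[1,[0,0,0],[0,0,0]],[1,[0,0,0],[0,0,0]],[1,[0,0,0],[0,0,0]],[1,[0,0,0],[0,0,0]]]}}

```text
t: 16.68
tool_pos: [0.6208, -0.1766, 0.1453]
tool_rot: [0.024, -3.141, 0.0]
contact_force: [0.1, 1.0, -2.4]
opening: 0.0132
grip_force: 39.9
```

```bash
python3 - <<'E'
from h import *
st(); im=save('wrist','w9')
a=im[20:400,120:440,::-1]
cv2.imwrite('pics/c9.png',cv2.resize(a,None,fx=1.57,fy=1.57,interpolation=cv2.INTER_CUBIC))
E
```

```text
t 16.68 tcp [ 0.6208 -0.1766  0.1453] yawY 90.86 tilt 0.0 F [ 0.1  1.  -2.4] open 0.0132 grip 39.9
```

View pics/c9.png

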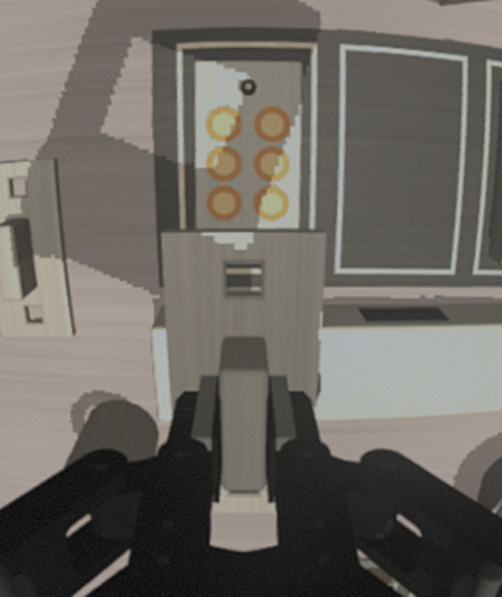

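Crop c9: the held plate's near hole is at (243,279) and its near edge at row 232 (x 163–326). The mould's near pin is at (248,87) and its near edge at row 61 (x 195–301).

```bash
python3 - <<'E'
from h import *
f=lambda x,y:((x+.5)/1.57-.5+120,(y+.5)/1.57-.5+20)
o,y=st(); zt=o[2]-.0139+.006
for n,p,z in [('hole',(243.3,279),zt),('plate L',(163,232),zt),('plate R',(326,232),zt),('pin',(248,87),.028),('mouldL',(195,61),.018),('mouldR',(301.5,61),.018),('bayL',(179,45),0),('bayR',(315,44),0)]: print(n,at('wrist',*f(*p),z))
im=ctrl.get_image('wrist')
t=lambda u,v:at('top',u,v,.028)
for n,(a,b) in dict(L=((277,183.75),(278,210.5)),R=((338.5,181.75),(339.75,208.25))).items(): wpair(a,b,.028,'top')
E
```

```text
t 16.73 tcp [ 0.6209 -0.1764  0.1454] yawY 90.88 tilt 0.0 F [-0.   0.8 -1.1] open 0.0132 grip 39.9
hole [ 0.5813 -0.1773  0.1375]
plate L [ 0.5668 -0.2017  0.1375]
plate R [ 0.566  -0.1526  0.1375]
pin [ 0.5146 -0.176   0.028 ]
mouldL [ 0.4999 -0.2034  0.018 ]
mouldR [ 0.4989 -0.1486  0.018 ]
bayL [ 0.4881 -0.2141  0.    ]
bayR [ 0.4862 -0.1393  0.    ]
mid [0.5495 0.0028] axis 1.13 len 0.0798
mid [ 0.5534 -0.1771] axis 0.22 len 0.0793
```

Call:
{"op": "jog_arm", "data": {"deltas": [[1,[-0.08,0,0],[0,0,0]],[1,[-0.169,0,0],[0,0,0]],[1,[-0.169,0,-0.07],[0,0,0]],[1,[-0.169,0,-0.14],[0,0,0]],[1,[-0.169,0,-0.2],[0,0,0]],[1,[-0.169,0,-0.22],[0,0,0]],[1,[-0.169,0,-0.22],[0,0,0]],[1,[-0.169,0,-0.22],[0,0,0]],[1,[-0.169,0,-0.22],[0,0,0]],[1,[-0.169,0,-0.22],[0,0,0]]]}}

```text
t: 17.62
tool_pos: [0.5553, -0.1765, 0.0596]
tool_rot: [-0.026, 3.138, -0.003]
contact_force: [0.2, -0.0, -1.8]
opening: 0.0133
grip_force: 39.8
```

```bash
python3 - <<'E'
from h import *
o,y=st(); im=save('wrist','w10'); print(proj('wrist',[.5542-.04,-.177,o[2]-.008]))
cv2.imwrite('pics/c10.png',cv2.resize(im[180:330,215:345,::-1],None,fx=4,fy=4,interpolation=cv2.INTER_CUBIC))
g=cv2.cvtColor(im,cv2.COLOR_RGB2GRAY); print(g[190:234:2,255:296:2])
E
```

```text
t 17.62 tcp [ 0.5553 -0.1765  0.0596] yawY 90.95 tilt 0.22 F [ 0.2 -0.  -1.8] open 0.0133 grip 39.8
[275.4139 194.9997]
[[135 140 139 127 101 136 139 137 133 138 140 135 137 138 136 135 110 130
  138 138 136]
 [136 139 136 128 104 136 137 136 135 136 137 136 138 137 136 132 108 128
  136 135 138]
 [133 137 137 130 106 135 139 136 133 135 134 137 135 135 135 133 109 130
  137 134 138]
 [135 135 138 129 104 118 137 137 133 135 135 138 135 136 137 132 109 129
  135 135 136]
 [132 137 136 130 107 108 119 133 135 136 134 137 134 135 136 133 110 131
  136 134 137]
 [134 135 137 129 108 112 108 117 134 136 135 136 136 136 136 117 110 129
  136 134 137]
 [132 136 136 127 107 110 110 110 129 137 135 135 134 137 124 106 112 132
  134 135 134]
 [134 135 134 128 109 116 107 110 113 133 130 132 130 132 115 101 112 131
  135 132 137]
 [134 136 133 130 104  88  87  87  88  88  86  86  88  86  87  87 112 130
  132 134 138]
 [132 135 136 129 110  95  99  98  98  96  97  98 101 101 102 100 113 133
  134 134 136]
 [132 136 134 131 120 122 124 120 120 119 119 122 125 124 122 122 118 129
  134 133 136]
 
[... 278 characters left out ...]
4 132 131 135 133 134 132 130 131 133 135 133 134 131 130 132
  131 133 134]
 [130 133 135 134 131 134 136 132 129 130 131 135 135 133 133 131 130 131
  133 131 134]
 [130 133 135 132 132 134 136 130 130 129 130 132 136 132 132 129 129 132
  132 132 132]
 [129 133 134 130 132 132 136 130 130 128 128 134 134 133 135 131 130 132
  132 133 133]
 [132 132 132 131 132 135 134 131 128 129 134 136 133 131 132 130 130 132
  131 129 133]
 [129 135 134 132 129 133 134 130 128 129 132 134 135 131 132 129 129 132
  131 133 135]
 [129 132 133 131 130 132 132 129 129 129 131 133 134 132 132 130 131 131
  131 131 134]
 [128 132 134 132 129 134 134 130 131 129 131 132 137 133 131 131 131 131
  128 130 132]]
```

Call:
{"op": "jog_arm", "data": {"deltas": [[1,[-0.0035,0,0],[0,0,0]],[1,[-0.0035,0,0],[0,0,0]],[1,[-0.0035,0,-0.02],[0,0,0]],[1,[-0.0035,0,-0.03],[0,0,0]],[1,[-0.0035,0,-0.035],[0,0,0]],[1,[-0.0035,0,-0.04],[0,0,0]],[1,[-0.0035,0,-0.045],[0,0,0]],[1,[-0.0035,0,-0.05],[0,0,0]],[1,[-0.0035,0,-0.05],[0,0,0]],[1,[-0.0035,0,-0.05],[0,0,0]]]}}

```text
t: 18.5
tool_pos: [0.5522, -0.1757, 0.0371]
tool_rot: [0.026, -3.141, -0.0]
contact_force: [-0.5, 0.1, -1.9]
opening: 0.0129
grip_force: 39.9
```

Call:
{"op": "jog_arm", "data": {"deltas": [[1,[0,0,-0.005],[0,0,0]],[1,[0,0,-0.01],[0,0,0]],[1,[0,0,-0.014],[0,0,0]],[1,[0,0,-0.014],[0,0,0]],[1,[0,0,-0.014],[0,0,0]]]}}

```text
t: 18.92
tool_pos: [0.5525, -0.1759, 0.0319]
tool_rot: [-0.026, 3.141, -0.0]
contact_force: [-0.9, -0.3, -0.0]
opening: 0.0127
grip_force: 40.1
```

Call:
{"op": "jog_arm", "data": {"deltas": [[1,[0,0,-0.004],[0,0,0]],[1,[0,0,-0.004],[0,0,0]],[-1,[0,0,-0.004],[0,0,0]],[-1,[0,0,-0.004],[0,0,0]],[-1,[0,0,-0.004],[0,0,0]],[-1,[0,0,-0.004],[0,0,0]],[-1,[0,0,-0.004],[0,0,0]],[-1,[0,0,-0.004],[0,0,0]],[-1,[0,0,0.08],[0,0,0]],[-1,[0,0,0.16],[0,0,0]],[-1,[0,0,0.24],[0,0,0]],[-1,[0,0,0.28],[0,0,0]]]}}

```text
t: 19.92
tool_pos: [0.5542, -0.1766, 0.1484]
tool_rot: [-0.026, 3.136, -0.004]
contact_force: [0.6, -0.7, 0.8]
opening: 0.0854
grip_force: 0.0
```

Call:
{"op": "jog_arm", "data": {"deltas": [[-1,[0.135,-0.34,0],[0,0,-0.004]],[-1,[0.135,-0.34,0],[0,0,-0.004]],[-1,[0.135,-0.34,0],[0,0,-0.004]],[-1,[0.135,-0.34,0],[0,0,-0.004]],[-1,[0.135,-0.34,0],[0,0,-0.004]],[-1,[0.135,-0.34,0],[0,0,-0.004]],[-1,[0.135,-0.34,0],[0,0,-0.004]],[-1,[0.135,-0.34,0],[0,0,-0.004]],[-1,[0.135,-0.34,0],[0,0,-0.004]],[-1,[0.135,-0.34,0],[0,0,-0.004]]]}}

```text
t: 20.75
tool_pos: [0.6062, -0.3106, 0.1438]
tool_rot: [0.008, -3.142, -0.0]
contact_force: [-0.2, -1.3, 0.0]
opening: 0.0853
grip_force: 0.0
```

```bash
cat >> h.py <<'E'
def plate(im,z=.006,win=(180,380,90,290),th=0.015):
    x0,x1,y0,y1=win; f=cv2.GaussianBlur(im[y0:y1,x0:x1].astype(np.float32),(3,3),0)
    m=((f[:,:,0]-f[:,:,1])/f.sum(2)<th).astype(np.uint8)
    m=cv2.morphologyEx(m,cv2.MORPH_OPEN,np.ones((3,3)))
    n,l,s,c=cv2.connectedComponentsWithStats(m)
    for i in range(1,n):
        if s[i,4]<1500: continue
        cnt=max(cv2.findContours((l==i).astype(np.uint8),cv2.RETR_EXTERNAL,cv2.CHAIN_APPROX_NONE)[0],key=cv2.contourArea)[:,0]
        P=np.array([at('wrist',u+x0,v+y0,z)[:2] for u,v in cnt])
        (cx,cy),wh,a=cv2.minAreaRect((P*1000).astype(np.float32)); print('obj area',s[i,4],'c',cx/1000,cy/1000,'wh mm',np.round(wh,1),'ang',round(a,2),'px',c[i]+[x0,y0])
E
python3 - <<'E'
from h import *
print('test'); 
st(); im=save('wrist','w11'); save('top','t11'); plate(im); print(proj('wrist',[.606,-.312,.006]))
E
```

```text
test
t 20.75 tcp [ 0.6062 -0.3106  0.1438] yawY 90.29 tilt 0.01 F [-0.2 -1.3  0. ] open 0.0853 grip 0.0
obj area 1663 c 0.5663704833984375 -0.2243112335205078 wh mm [117.7  15.3] ang 4.34 px [372.8882 157.7937]
obj area 3002 c 0.620823486328125 -0.3099014587402344 wh mm [80.2 50.9] ang 2.04 px [279.7082 220.6239]
[274.0127 197.485 ]
```

```bash
python3 - <<'E'
from h import *
im=cv2.imread('pics/w11.png')[:,:,::-1]
f=cv2.GaussianBlur(im.astype(np.float32),(5,5),0); r=((f[:,:,0]-f[:,:,1])/f.sum(2)*1000).round().astype(int); g=((f[:,:,0]-f[:,:,2])/f.sum(2)*1000).round().astype(int)
print(r[110:290:5,225:335:6]); 
for th in (.008,.02,.025,.03): print(th); plate(im,th=th)
E
```

```text
[[24 22 22 24 23 23 23 22 23 23 23 23 22 22 22 22 22 23 23]
 [24 23 23 23 24 24 24 23 22 23 22 22 21 24 22 23 23 23 23]
 [22 24 23 24 22 24 23 23 23 23 23 22 22 23 23 23 22 23 23]
 [22 24 24 23 23 24 23 21 22 21 22 21 25 23 22 22 22 24 23]
 [22 22 23 24 25 23 24 23 22 22 21 23 21 22 23 24 24 23 24]
 [22 22 22 22 21 20 20 19 19 19 16 19 19 14 23 22 23 23 23]
 [22 22 22 22 14  3 15 16 16 14 14 15 12  2 23 24 23 23 24]
 [22 21 21 22 16 15 15 16 15 16 15 17 -6  1 24 23 24 24 23]
 [23 23 23 23 17 17 15 16 22 22 16  9 -7 -1 23 22 21 22 22]
 [22 23 21 21 17 15 15 16 24 22 14 -6 -6  1 24 23 24 23 23]
 [21 22 22 21 16 15 15 15 16 15 12 -8 -1 17 22 23 23 22 23]
 [22 23 23 22 16 15 15 15 15 15 15  3 15 17 23 21 21 23 23]
 [23 21 22 22 15 15 14 15 15 16 16 15 15 17 22 22 22 24 23]
 [22 22 22 22 16 15 14 15 16 14 14 15 15 17 22 22 23 23 22]
 [22 23 23 21 17 16 15 16 13 14 16 11 15 17 20 22 23 23 22]
 [23 24 23 22 16 15 15 16 15 14 15 10 15 16 22 23 22 22 23]
 [23 21 22 22 17 16 15 15 16 15 14 14 14 17 23 23 22 23 23]
 [22 22 22 23 16 15 15 15 15 16  1 -7 -3  1 24 22 23 22 23]
 [22 22 22 23 17 14 
[... 1320 characters left out ...]
0.31005307006835936 wh mm [113.3  52.3] ang 1.6 px [276.0008 193.2965]
0.025
obj area 39652 c 0.606498046875 -0.3053771057128906 wh mm [198.6 209. ] ang 0.06 px [279.7102 189.4887]
0.03Traceback (most recent call last):
  File "<stdin>", line 5, in <module>
  File "h.py", line 44, in plate
    P=np.array([at('wrist',u+x0,v+y0,z)[:2] for u,v in cnt])
                ~~^^^^^^^^^^^^^^^^^^^^^
  File "h.py", line 13, in at
    o,d=ray(cam,u,v,c); return o+d*(z-o[2])/d[2]
        ~~~^^^^^^^^^^^
  File "h.py", line 6, in ray
    c=c or ctrl.get_calibration(cam); K=np.array(c['K']);E=np.array(c['extrinsics'])
           ~~~~~~~~~~~~~~~~~~~~^^^^^
ValueError: time passes only in moves, steps and waits
```

Call:
{"op": "jog_arm", "data": {"deltas": [[-1,[0,0.0015,-0.08],[0,0,0.007]],[-1,[0,0.0015,-0.16],[0,0,0.007]],[-1,[0,0.0015,-0.24],[0,0,0.007]],[-1,[0,0.0015,-0.3],[0,0,0.007]],[-1,[0,0.0015,-0.325],[0,0,0.007]],[-1,[0,0.0015,-0.325],[0,0,0.007]],[-1,[0,0.0015,-0.325],[0,0,0.007]],[0,[0,0.0015,-0.325],[0,0,0.007]],[0.5,[0,0.0015,-0.325],[0,0,0.007]],[1,[0,0.0015,-0.325],[0,0,0.007]],[1,[0,0.0015,-0.325],[0,0,0.007]],[1,[0,0.0015,-0.325],[0,0,0.007]]]}}

```text
t: 21.85
tool_pos: [0.6068, -0.3115, 0.0147]
tool_rot: [-0.041, 3.14, -0.001]
contact_force: [0.2, 0.2, -1.1]
opening: 0.0256
grip_force: 0.0
```

Call:
{"op": "jog_arm", "data": {"deltas": [[1,[0,0,0],[0,0,0]],[1,[0,0,0],[0,0,0]],[1,[0,0,0],[0,0,0]],[1,[0,0,0],[0,0,0]],[1,[0,0,0],[0,0,0]],[1,[0,0,0],[0,0,0]]]}}

```text
t: 22.35
tool_pos: [0.6067, -0.3113, 0.0144]
tool_rot: [-0.041, 3.14, -0.001]
contact_force: [-0.3, 1.3, 5.2]
opening: 0.0129
grip_force: 40.9
```

Call:
{"op": "jog_arm", "data": {"deltas": [[1,[0,0,0.08],[0,0,0]],[1,[0,0,0.16],[0,0,0]],[1,[0,0,0.24],[0,0,0]],[1,[0.005,0.06,0.33],[0,0,-0.003]],[1,[0.01,0.14,0.33],[0,0,-0.003]],[1,[0.015,0.23,0.33],[0,0,-0.003]],[1,[0.02,0.33,0.33],[0,0,-0.003]],[1,[0.025,0.43,0.33],[0,0,-0.003]],[1,[0.03,0.53,0.33],[0,0,-0.003]],[1,[0.035,0.63,0.33],[0,0,-0.003]],[1,[0.035,0.72,0.33],[0,0,-0.003]],[1,[0.035,0.79,0.33],[0,0,-0.003]]]}}

```text
t: 23.35
tool_pos: [0.6189, 0.0077, 0.1439]
tool_rot: [0.028, -3.139, -0.001]
contact_force: [0.5, -0.0, -1.7]
opening: 0.0129
grip_force: 39.9
```

Call:
{"op": "jog_arm", "data": {"deltas": [[1,[0,0,0],[0,0,0]],[1,[0,0,0],[0,0,0]],[1,[0,0,0],[0,0,0]],[1,[0,0,0],[0,0,0]],[1,[0,0,0],[0,0,0]],[1,[0,0,0],[0,0,0]]]}}

```text
t: 23.85
tool_pos: [0.6203, 0.0037, 0.1455]
tool_rot: [0.023, -3.141, 0.0]
contact_force: [0.0, 0.1, -2.2]
opening: 0.0133
grip_force: 40.0
```

```bash
python3 - <<'E'
from h import *
o,y=st(); im=save('wrist','w12')
zt=o[2]-.0144+.006
print('pred pin',proj('wrist',[.5497-.04,.004,.028]),'mould edge',proj('wrist',[.4947,.0037,.018]),'plate edge',proj('wrist',[o[0]-.055,o[1]-.001,zt]),'hole',proj('wrist',[o[0]-.04,o[1]-.0007,zt]))
g=cv2.cvtColor(im,cv2.COLOR_RGB2GRAY)
for u in (258,290): print('col',u,g[40:80,u],'plate',g[155:185,u])
print('hole col',g[180:215,275]); 
for v in (192,197): print('hole row',g[v,255:300])
dark(im,262,290,60,95,75)
print('mould row 75',g[75,235:255],g[75,300:325]); print('plate row 175',g[175,215:240],g[175,315:340])
E
```

```text
t 23.85 tcp [0.6203 0.0037 0.1455] yawY 90.85 tilt 0.02 F [ 0.   0.1 -2.2] open 0.0133 grip 40.0
pred pin [277.4777  69.9291] mould edge [277.2876  53.2777] plate edge [274.5788 165.8408] hole [274.7454 196.3712]
col 258 [ 64  63  70 105 140 145 130  83  62  64  68  64  66  63  69  94 119 130
 128 127 126 126 125 126 126 126 126 126 125 126 124 127 126 126 124 126
 125 128 125 126] plate [106 118 122 123 120 121 118  98  83 103 120 125 126 128 125 124 125 126
 126 127 124 127 124 124 124 125 125 125 125 127]
col 290 [ 89  88 103 145 175 181 159 107  86  90  92  91  88  91  97 136 172 179
 177 178 176 177 175 177 177 177 178 178 176 178 177 177 178 177 178 176
 177 177 176 177] plate [151 164 175 178 178 181 172 132  93  97 122 128 125 125 125 124 124 126
 125 124 124 125 124 124 122 125 124 121 125 124]
hole col [122 118 106 101  88  69  63  83 122 134 127  89  68  63  66  65  66  66
  63  81 107 107  89  75  78  92 104 110 118 120 118 119 118 121 118]
hole row [121 124 125 125 124 123 115 107  94  81  71  72  70  71  67  66  64  66
  67  67  68  66  66  66  71  83  92  92  92  92  93  95  98 107 117 124
 124 123 123 124 123 127 124 126 124]
hole row [120 123 123 123 123 122 117 105  94  76  64  65  62  66  65  62  62  63
  66  65  66  62  64  63  66  79  85  86  86  87  90  91  99 107 118 122
 122 124 121 123 125 126 125 123 124]
blob [277.62  71.72] [ 9 10 50]
mould row 75 [170 121  90  90  92  91  90  86 101 145 173 179 179 171 139 129 129 126
 125 126] [177 177 178 177 177 178 176 176 177 177 178 153 102  90  94  94  94 114
 155 179 175 147 104  94  91]
plate row 175 [ 57  65 100 136 147 138  85  68 105 124 125 123 127 127 126 124 123 122
 123 125 128 126 128 128 126] [122 120 137 173 178 180 176 178 177 178 176 171 143 102  91  94  94  92
  98 121 146 156 156 153 157]
```

```bash
python3 - <<'E'
from h import *
o,y=st(); zt=o[2]-.0144+.006
for n,p,z in [('hole',(275,194.2),zt),('plate L',(222.5,175),zt),('plate R',(327.4,175),zt),('edge',(275,164),zt),('pin',(277.6,71.4),.028),('medge',(277.6,55),.018),('mL',(243.7,75),.018),('mR',(311.7,75),.018),('bayL',(235.3-.5,75),0),('bayR',(319.3,75),0),('baynear',(277,44.8),0)]: print(n,at('wrist',*p,z))
g=cv2.cvtColor(cv2.imread('pics/w9.png'),cv2.COLOR_BGR2GRAY); print('w9',g[155:185,258],g[180:215,275]);
E
```

```text
t 23.9 tcp [0.6203 0.0038 0.1456] yawY 90.86 tilt 0.01 F [ 0.3  0.4 -2.5] open 0.0128 grip 40.0
hole [0.5792 0.0031 0.1372]
plate L [ 0.5699 -0.0221  0.1372]
plate R [0.5692 0.0279 0.1372]
edge [0.5644 0.0028 0.1372]
pin [0.5109 0.0041 0.028 ]
medge [0.4962 0.004  0.018 ]
mL [ 0.513  -0.0232  0.018 ]
mR [0.5121 0.0319 0.018 ]
bayL [ 0.5114 -0.0327  0.    ]
bayR [0.5102 0.0405 0.    ]
baynear [0.4843 0.0034 0.    ]
w9 [116 107 102 103 110 118 124 118 120 116 102  78 103 161 179 178 175 177
 175 157 130 124 125 124 125 125 126 123 124 124] [118 119 121 120 117 110 101 100  76  61  83 116 134 128  97  70  60  65
  64  66  62  66  76 108 103  93  80  77  88 101 108 115 118 118 117]
```

Call:
{"op": "jog_arm", "data": {"deltas": [[1,[-0.08,0.0015,0],[0,0,0]],[1,[-0.173,0.0015,0],[0,0,0]],[1,[-0.173,0.0015,-0.07],[0,0,0]],[1,[-0.173,0.0015,-0.14],[0,0,0]],[1,[-0.173,0.0015,-0.2],[0,0,0]],[1,[-0.173,0.0015,-0.22],[0,0,0]],[1,[-0.173,0.0015,-0.22],[0,0,0]],[1,[-0.173,0.0015,-0.22],[0,0,0]],[1,[-0.173,0.0015,-0.22],[0,0,0]],[1,[-0.173,0.0015,-0.22],[0,0,0]]]}}

```text
t: 24.73
tool_pos: [0.5529, 0.0051, 0.0599]
tool_rot: [-0.026, 3.138, -0.001]
contact_force: [-0.3, 0.6, -1.3]
opening: 0.0129
grip_force: 39.9
```

Call:
{"op": "jog_arm", "data": {"deltas": [[1,[0,0,0],[0,0,0]],[1,[0,0,0],[0,0,0]],[1,[0,0,0],[0,0,0]],[1,[0,0,-0.02],[0,0,0]],[1,[0,0,-0.03],[0,0,0]],[1,[0,0,-0.035],[0,0,0]],[1,[0,0,-0.04],[0,0,0]],[1,[0,0,-0.04],[0,0,0]],[1,[0,0,-0.04],[0,0,0]]]}}

```text
t: 25.48
tool_pos: [0.5509, 0.0055, 0.0414]
tool_rot: [0.026, -3.141, -0.0]
contact_force: [-0.2, 0.0, -1.7]
opening: 0.0131
grip_force: 40.0
```

Call:
{"op": "jog_arm", "data": {"deltas": [[1,[0,0,-0.006],[0,0,0]],[1,[0,0,-0.011],[0,0,0]],[1,[0,0,-0.016],[0,0,0]],[1,[0,0,-0.021],[0,0,0]],[1,[0,0,-0.025],[0,0,0]],[1,[0,0,-0.025],[0,0,0]],[1,[0,0,-0.025],[0,0,0]]]}}

```text
t: 26.07
tool_pos: [0.5512, 0.0054, 0.0324]
tool_rot: [0.026, -3.141, 0.0]
contact_force: [-3.3, -0.1, 4.6]
opening: 0.0131
grip_force: 40.8
```

Call:
{"op": "jog_arm", "data": {"deltas": [[1,[0,0,-0.002],[0,0,0]],[-1,[0,0,-0.002],[0,0,0]],[-1,[0,0,-0.002],[0,0,0]],[-1,[0,0,-0.002],[0,0,0]],[-1,[0,0,-0.002],[0,0,0]],[-1,[0,0,-0.002],[0,0,0]],[-1,[0,0,-0.002],[0,0,0]],[-1,[0,0,0.08],[0,0,0]],[-1,[0,0,0.16],[0,0,0]],[-1,[0,0,0.24],[0,0,0]],[-1,[0,0,0.32],[0,0,0]],[-1,[0,0,0.4],[0,0,0]]]}}

```text
t: 27.07
tool_pos: [0.5508, 0.0055, 0.1931]
tool_rot: [-0.026, 3.141, -0.0]
contact_force: [0.1, -1.1, -0.2]
opening: 0.0852
grip_force: 0.0
```

Call:
{"op": "jog_arm", "data": {"deltas": [[-1,[-0.327,-0.13,0.03],[0,0,0]],[-1,[-0.327,-0.13,0.03],[0,0,0]],[-1,[-0.327,-0.13,0.03],[0,0,0]],[-1,[-0.327,-0.13,0.03],[0,0,0]],[-1,[-0.327,-0.13,0.03],[0,0,0]],[-1,[-0.327,-0.13,0.03],[0,0,0]],[-1,[-0.327,-0.13,0.03],[0,0,0]],[-1,[-0.327,-0.13,0.03],[0,0,0]],[-1,[-0.327,-0.13,0.03],[0,0,0]]]}}

```text
t: 27.82
tool_pos: [0.4209, -0.0462, 0.2035]
tool_rot: [0.027, -3.141, -0.001]
contact_force: [0.2, -0.3, -0.6]
opening: 0.0855
grip_force: 0.0
```

```bash
python3 - <<'E'
from h import *
o,y=st(); im=save('wrist','w13'); top=save('top','t13')
for z in (.13,.085,.05): print(z,proj('wrist',[.4195,-.0467,z]),proj('wrist',[.4195,-.0467+.009,z]),proj('top',[.4195,-.0467,z]))
dark(im,235,315,120,260,45)
p=proj('wrist',[.661,0.0005,.095]); print('tube',p)
# check seated plates in the top view
cv2.imwrite('pics/c13.png',np.hstack([cv2.resize(im[100:260,200:360,::-1],(400,400),interpolation=cv2.INTER_CUBIC),cv2.resize(top[130:230,255:355,::-1],(400,400),interpolation=cv2.INTER_CUBIC)]))
E
```

```text
t 27.82 tcp [ 0.4209 -0.0462  0.2035] yawY 90.99 tilt 0.05 F [ 0.2 -0.3 -0.6] open 0.0855 grip 0.0
0.13 [274.5101 222.644 ] [287.1699 222.8387] [297.6225 236.5504]
0.085 [274.5399 203.2577] [285.2352 203.4336] [296.6831 238.7037]
0.05 [274.5577 191.9139] [284.0905 192.0752] [295.9976 240.2748]
blob [271.0641 209.8301] [ 21  24 312]
tube [310.577  399.2333]
```

View pics/c13.png

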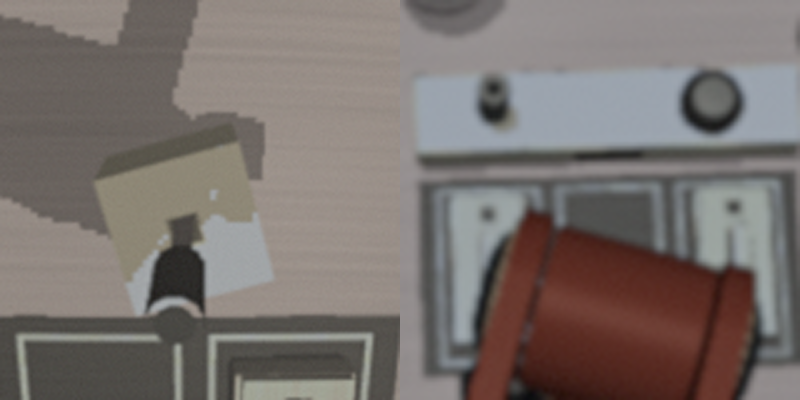

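The crop shows the probe's handle top at about (270.2,229.6) in the full frame, standing in its stand. In the top view both plates sit on their moulds.

```bash
python3 - <<'E'
from h import *
o,y=st(); print(at('wrist',270.2,229.6,.13), 'rod@stand',at('wrist',200+184/2.5,100+228/2.5,.06))
a=[at('wrist',200+x/2.5,100+y/2.5,.05) for x,y in((95,182),(238,143),(274,280))]; print('stand',np.array(a), (a[0]+a[2])/2)
im=cv2.imread('pics/t13.png')[:,:,::-1]; g=cv2.cvtColor(im,cv2.COLOR_RGB2GRAY); print(g[144:164,270:288]); print(proj('top',[.661,.0005,.095]),proj('top',[.661,.0005,.04]))
E
```

```text
t 27.92 tcp [ 0.4207 -0.0463  0.2034] yawY 90.99 tilt 0.05 F [ 0.1  1.  -0.3] open 0.0854 grip 0.0
[ 0.4249 -0.0497  0.13  ] rod@stand [ 0.416  -0.0476  0.06  ]
stand [[ 0.4015 -0.0811  0.05  ]
 [ 0.3859 -0.0283  0.05  ]
 [ 0.439  -0.0125  0.05  ]] [ 0.4202 -0.0468  0.05  ]
[[145 145 144 145 145 144 145 144 145 144 145 144 144 144 145 145 145 144]
 [144 145 145 144 145 145 145 146 145 144 145 145 145 145 145 145 143 144]
 [145 146 146 145 144 145 146 146 145 145 145 145 146 145 144 143 141 142]
 [147 147 147 148 147 146 143 141 140 141 143 146 148 149 147 143 140 141]
 [152 153 153 154 151 142 131 126 125 128 136 146 153 156 156 152 150 150]
 [158 159 160 159 150 134 116 106 104 110 122 135 150 160 162 160 160 160]
 [162 162 162 158 145 122  98  83  78  87 102 122 143 159 162 163 163 163]
 [162 162 161 155 136 112  87  60  49  64  89 112 136 156 162 163 162 162]
 [162 163 161 152 132 107  85  59  45  61  86 108 132 153 161 162 163 162]
 [162 162 161 151 128 105  91  77  70  80  91 104 129 153 162 162 163 163]
 [163 162 161 149 121  94  92  93  92  94  90  96 128 155 163 162 163 162]
 [162 163 160 146 111  75  72  82  87  84  72  83 123 155 162 163 164 162]
 [163 163 159 144 105  62  48  56  62  57  50  72 115 147 160 162 163 162]
 [162 162 160 145 111  62  35  36  39  36  39  67 108 138 153 161 162 163]
 [162 163 162 153 125  79  41  30  30  31  42  73 108 132 149 160 163 162]
 [163 162 163 159 142 105  64  40  39  40  58  88 115 132 148 159 162 162]
 [162 163 163 162 153 133 105  81  71  75  90 108 124 135 148 159 163 162]
 [163 163 162 162 160 153 141 129 115 113 117 125 133 140 151 160 163 162]
 [162 162 163 162 163 162 159 154 144 137 136 138 145 151 157 161 162 162]
 [162 163 162 162 162 164 163 161 157 153 153 153 156 160 161 163 163 163]]
[277.9877 153.1247] [277.7174 158.9849]
```

Call:
{"op": "jog_arm", "data": {"deltas": [[-1,[0.003,-0.0025,-0.09],[0,0,0]],[-1,[0.003,-0.0025,-0.18],[0,0,0]],[-1,[0.003,-0.0025,-0.25],[0,0,0]],[-1,[0.003,-0.0025,-0.277],[0,0,0]],[-1,[0.003,-0.0025,-0.277],[0,0,0]],[0,[0.003,-0.0025,-0.277],[0,0,0]],[0.5,[0.003,-0.0025,-0.277],[0,0,0]],[1,[0.003,-0.0025,-0.277],[0,0,0]],[1,[0.003,-0.0025,-0.277],[0,0,0]],[1,[0.003,-0.0025,-0.277],[0,0,0]],[1,[0.003,-0.0025,-0.277],[0,0,0]],[1,[0.003,-0.0025,-0.277],[0,0,0]]], "squeeze": 20}}

```text
t: 28.92
tool_pos: [0.4222, -0.0477, 0.0939]
tool_rot: [-0.026, 3.14, -0.001]
contact_force: [0.2, 0.3, 2.2]
opening: 0.0175
grip_force: 21.5
```

Call:
{"op": "jog_arm", "data": {"deltas": [[1,[0,0,0],[0,0,0]],[1,[0,0,0],[0,0,0]],[1,[0,0,0],[0,0,0]],[1,[0,0,0],[0,0,0]]]}}

```text
t: 29.25
tool_pos: [0.4222, -0.0477, 0.0937]
tool_rot: [-0.026, 3.14, -0.001]
contact_force: [0.6, -0.6, 5.8]
opening: 0.0171
grip_force: 21.7
```

Call:
{"op": "jog_arm", "data": {"deltas": [[-1,[0,0,0],[0,0,0]],[-1,[0,0,0],[0,0,0]],[-1,[0,0,0],[0,0,0]],[-1,[0,0,0],[0,0,0]],[-1,[0,0,0],[0,0,0]],[-1,[0,0,0],[0,0,0]]]}}

```text
t: 29.75
tool_pos: [0.4213, -0.0475, 0.0926]
tool_rot: [0.026, -3.141, -0.0]
contact_force: [-0.7, -0.1, -0.9]
opening: 0.0855
grip_force: 0.0
```

Call:
{"op": "jog_arm", "data": {"deltas": [[-1,[0,0,0],[0,0,-0.5]],[-1,[0,0,0],[0,0,-0.5]],[-1,[0,0,0],[0,0,-0.5]],[-1,[0,0,0],[0,0,-0.5]],[-1,[0,0,0],[0,0,-0.5]],[-1,[0,0,0],[0,0,-0.5]],[-1,[0,0,0],[0,0,-0.5]],[-1,[0,0,0],[0,0,-0.5]],[-1,[0,0,0],[0,0,-0.5]],[-1,[0,0,0],[0,0,-0.5]],[-1,[0,0,0],[0,0,-0.5]],[-1,[0,0,0],[0,0,-0.5]]]}}

```text
t: 30.75
tool_pos: [0.4214, -0.0476, 0.0928]
tool_rot: [-2.129, -2.31, 0.0]
contact_force: [0.0, -0.5, 0.1]
opening: 0.0856
grip_force: 0.0
```

Call:
{"op": "jog_arm", "data": {"deltas": [[-1,[0,0,0],[0,0,-0.023]],[-1,[0,0,0],[0,0,-0.023]],[-1,[0,0,0],[0,0,-0.023]],[-1,[0,0,0],[0,0,-0.023]]]}}

```text
t: 31.08
tool_pos: [0.4215, -0.0475, 0.0929]
tool_rot: [-2.203, -2.24, 0.0]
contact_force: [0.3, -0.1, -0.9]
opening: 0.0853
grip_force: 0.0
```

Call:
{"op": "jog_arm", "data": {"deltas": [[0,[0,0,0],[0,0,0]],[0.5,[0,0,0],[0,0,0]],[1,[0,0,0],[0,0,0]],[1,[0,0,0],[0,0,0]],[1,[0,0,0],[0,0,0]],[1,[0,0,0],[0,0,0]],[1,[0,0,0],[0,0,0]],[1,[0,0,0],[0,0,0]],[1,[0,0,0],[0,0,0]],[1,[0,0,0],[0,0,0]],[1,[0,0,0],[0,0,0]]], "squeeze": 40}}

```text
t: 32.0
tool_pos: [0.4215, -0.0476, 0.093]
tool_rot: [2.205, 2.238, 0.0]
contact_force: [0.3, -0.2, 1.1]
opening: 0.0173
grip_force: 38.9
```

Call:
{"op": "jog_arm", "data": {"deltas": [[1,[0,0,0.06],[0,0,0]],[1,[0,0,0.14],[0,0,0]],[1,[0,0,0.22],[0,0,0]],[1,[0,0,0.3],[0,0,0]],[1,[0.08,-0.01,0.3],[0,0,0]],[1,[0.17,-0.02,0.3],[0,0,0]],[1,[0.26,-0.03,0.3],[0,0,0]],[1,[0.35,-0.05,0.3],[0,0,0]],[1,[0.44,-0.06,0.3],[0,0,0]],[1,[0.53,-0.07,0.3],[0,0,0]],[1,[0.605,-0.08,0.3],[0,0,0]],[1,[0.605,-0.08,0.3],[0,0,0]]]}}

```text
t: 33.0
tool_pos: [0.667, -0.0802, 0.2104]
tool_rot: [-2.204, -2.237, 0.0]
contact_force: [-0.9, 0.4, -0.3]
opening: 0.0169
grip_force: 39.8
```

Call:
{"op": "jog_arm", "data": {"deltas": [[1,[0,0,0],[0,0,0]],[1,[0,0,0],[0,0,0]],[1,[0,0,0],[0,0,0]],[1,[0,0,0],[0,0,0]],[1,[0,0,0],[0,0,0]]]}}

```text
t: 33.42
tool_pos: [0.6628, -0.0794, 0.2136]
tool_rot: [2.204, 2.237, 0.001]
contact_force: [-0.3, 0.5, 0.4]
opening: 0.0172
grip_force: 39.8
```

```bash
python3 - <<'E'
from h import *
st(); im=save('wrist','w14'); p=proj('wrist',[.6635,.0005,.095]); print('tube',p,'+5.5mm',proj('wrist',[.669,.0005,.095]),proj('wrist',[.6635,.006,.095]))
u,v=p.round().astype(int); g=cv2.cvtColor(im,cv2.COLOR_RGB2GRAY); print(v-22,u-24); print(g[v-22:v+23:2,u-24:u+25:2])
o=ctrl.get_obs()['tool_pos']; print('tip',proj('wrist',o+[0,0,-.088]))
E
```

```text
t 33.42 tcp [ 0.6628 -0.0794  0.2136] yawY 0.86 tilt 0.05 F [-0.3  0.5  0.4] open 0.0172 grip 39.8
tube [278.5758 106.288 ] +5.5mm [285.5543 106.4224] [278.689   99.4221]
84 255
[[179 178 177 180 178 180 178 177 178 178 179 177 177 178 176 177 177 177
  177 178 177 177 178 178 178]
 [178 178 178 176 179 177 176 179 178 176 179 177 177 178 177 178 178 178
  178 178 178 179 180 178 178]
 [177 177 176 176 178 178 177 176 177 177 178 176 177 177 177 176 179 177
  178 177 177 176 178 179 177]
 [178 178 179 177 176 177 177 178 178 178 179 175 165 171 178 180 180 176
  178 178 176 178 178 176 177]
 [177 176 177 176 175 179 176 179 176 147 128 120 116 117 124 137 157 180
  179 177 176 178 178 178 179]
 [177 177 176 179 179 179 176 172 119 113 123 127 129 130 129 127 117 146
  180 176 178 180 177 178 178]
 [176 176 178 178 177 178 172 127 115 126 125 122 120 121 123 126 128 112
  140 179 177 177 180 177 178]
 [179 177 176 178 177 177 127 114 126 124 116 102  91  96 108 118 125 125
  112 150 180 179 178 177 178]
 [176 177 179 178 178 170 113 122 125 118  87  75  77  70  68  96 118 124
  123 12
[... 817 characters left out ...]
21 117 109 124
  171 179 177 177 177 177 179]
 [177 178 177 180 164 143 144 144 136 109 102 106 111 108 105 112 128 174
  177 178 177 178 178 178 177]
 [177 177 175 178 176 146 142 143 144 144 139 130 118 123 136 170 178 179
  177 176 178 176 177 178 178]
 [176 180 176 177 177 171 144 142 144 142 144 142 142 149 174 179 178 178
  178 177 180 178 179 176 177]
 [175 179 178 179 178 176 152 153 153 154 153 153 153 173 178 179 177 176
  180 176 177 177 180 179 177]
 [176 177 177 179 178 178 178 181 177 179 180 178 179 179 178 175 176 178
  177 179 177 176 180 177 176]
 [178 178 176 178 176 178 176 178 176 176 178 178 178 179 177 179 177 177
  176 178 179 177 178 178 179]]
tip [276.4336 215.1453]
```

```bash
python3 - <<'E'
from h import *
im=cv2.imread('pics/w14.png'); g=cv2.cvtColor(im,cv2.COLOR_BGR2GRAY)
print(g[200:262:2,258:298:1][:, ::2])
b=(g[90:122,262:298]<103).astype(np.uint8); n,l,s,c=cv2.connectedComponentsWithStats(b); print(s,c+[262,90])
o=ctrl.get_obs()['tool_pos']
for z in (-.088,-.07,-.05,-.03,-.008): print(z,proj('wrist',o+[0,0,z]),proj('wrist',o+[.004,0,z]))
E
```

```text
[[145 141 141 141 141 140 142 139 139 139 159 176 178 176 177 179 177 177
  177 178]
 [142 140 139 139 140 142 142 140 141 142 140 159 170 174 177 177 178 176
  178 175]
 [142 140 140 139 140 141 141 139 140 141 140 140 139 159 170 174 177 178
  178 178]
 [142 142 140 139 140 140 143 139 140 139 141 139 142 139 137 160 170 170
  169 171]
 [140 141 140 141 142 140 140 140 140 139 141 140 139 139 141 139 138 138
  139 145]
 [140 141 140 141 141 141 141 141 141 139 141 142 141 140 140 138 139 138
  142 141]
 [142 141 142 142 143 142 143 128 107 114 135 141 142 141 137 139 139 141
  139 139]
 [141 142 141 142 140 143 125  73  72  71  88 137 142 142 139 139 138 139
  141 140]
 [144 143 142 143 143 143  98  71  73  74  70 113 141 141 142 138 138 137
  140 139]
 [146 145 142 141 141 138  86  70  73  73  72 112 141 141 140 140 139 139
  138 139]
 [143 143 142 141 140 140  89  72  74  73  68 106 139 140 140 141 141 139
  140 138]
 [145 144 140 141 141 138  87  70  72  75  69  98 140 139 140 140 138 139
  140 139]
 [143 142 142 141 141 137  80  72  74  73  70  98 139 141 141 139 139 139
  140 
[... 1421 characters left out ...]
3  87 108  99  65
   46  46]
 [ 31  39  31  32  26  31  33  37  32  40  37  37  37  35  41  83 107  74
   34  55]]
[[  0   0  36  32 965]
 [ 10   8  16  15 175]
 [  5  20   1   2   2]
 [  6  23   3   2   3]
 [  9  26   1   1   1]
 [ 13  28   1   1   1]
 [ 15  29   4   1   4]
 [ 22  28   1   1   1]] [[279.5067 105.4746]
 [279.8571 104.9314]
 [267.     110.5   ]
 [269.     113.6667]
 [271.     116.    ]
 [275.     118.    ]
 [278.5    119.    ]
 [284.     118.    ]]
-0.088 [276.4336 215.1453] [281.7486 215.2192]
-0.07 [276.5463 223.9484] [282.2554 224.0255]
-0.05 [276.6916 235.3796] [282.9085 235.4599]
-0.03 [276.8631 249.002 ] [283.6796 249.0845]
-0.008 [277.0903 267.2778] [284.7017 267.3604]
```

Call:
{"op": "jog_arm", "data": {"deltas": [[1,[0.007,0.07,0],[0,0,0]],[1,[0.007,0.14,0],[0,0,0]],[1,[0.007,0.19,0],[0,0,0]],[1,[0.007,0.202,0],[0,0,0]],[1,[0.007,0.202,0],[0,0,0]],[1,[0.007,0.202,-0.03],[0,0,0]],[1,[0.007,0.202,-0.055],[0,0,0]],[1,[0.007,0.202,-0.055],[0,0,0]],[1,[0.007,0.202,-0.055],[0,0,0]],[1,[0.007,0.202,-0.055],[0,0,0]],[1,[0.007,0.202,-0.055],[0,0,0]],[1,[0.007,0.202,-0.055],[0,0,0]]]}}

```text
t: 34.47
tool_pos: [0.6666, 0.0009, 0.1915]
tool_rot: [2.205, 2.237, 0.001]
contact_force: [-0.2, -0.6, -0.6]
opening: 0.0172
grip_force: 39.8
```

```bash
python3 - <<'E'
from h import *
st(); im=save('wrist','w15'); o=ctrl.get_obs()['tool_pos']; p=proj('wrist',o+[-.001,0,-.088]); q=proj('wrist',[.6646,.0013,.095]); print('tip',p,'tube',q, 'r12',proj('wrist',[.6766,.0013,.095])-q)
g=cv2.cvtColor(im,cv2.COLOR_RGB2GRAY); u,v=q.round().astype(int); print(v-24,u-24); print(g[v-24:v+28:2,u-24:u+26:2])
E
```

```text
t 34.47 tcp [0.6666 0.0009 0.1915] yawY 0.84 tilt 0.05 F [-0.2 -0.6 -0.6] open 0.0172 grip 39.8
tip [275.0917 215.155 ] tube [273.7607 211.0167] r12 [15.4381  0.213 ]
187 250
[[179 179 181 181 181 182 138  58  64  63  65  67  66  66  68  68  66  81
  171 181 181 181 182 181 180]
 [181 180 180 181 182 179 100  61  65  66  65  69  67  67  66  67  71  68
  159 182 182 182 181 180 180]
 [150 149 152 180 179 148  74  61  60  65  66  68  68  68  68  66  68  65
  123 179 179 181 180 180 181]
 [144 143 141 147 151 129  65  61  64  62  66  66  66  66  68  69  65  64
  103 181 179 179 179 180 181]
 [143 141 144 143 142 118  60  62  63  65  62  66  69  65  63  64  68  62
   93 180 183 181 181 181 180]
 [145 143 140 141 144 106  57  63  68  78  94 113 119 104  84  78  67  67
   79 171 179 178 181 180 180]
 [144 144 142 141 143  93  57  73 112 125 131 128 128 129 128 124  96  64
   70 163 180 181 179 179 180]
 [144 143 141 142 141  87  65 101 118 120 118 114 113 113 120 123 122  93
   64 159 181 179 180 181 181]
 [142 143 143 143 140  77  79  85  87 109 103  95  92 102 108 112 119 119
   81 153 1
[... 1105 characters left out ...]
42 142  81  75  74  76  72 101 143 142
  144 144 141 142 143 141 145]
 [140 140 141 142 139 143 142 143 143 141  81  72  74  75  71  99 142 142
  143 143 142 144 143 142 142]
 [143 141 141 143 143 142 140 142 143 141  79  71  72  75  71  91 142 142
  143 144 142 143 142 142 141]
 [143 144 143 141 143 142 142 142 141 141  72  70  72  73  72  91 141 144
  144 144 145 144 144 143 141]
 [143 142 142 142 144 142 143 141 144 141  78  72  72  73  74  86 145 145
  142 143 142 143 144 141 142]
 [142 142 142 143 141 143 142 141 142 137  75  70  71  71  71  84 146 143
  145 142 144 144 142 141 143]
 [143 143 145 144 143 144 144 142 146 128  70  72  74  70  72  83 145 144
  145 145 144 142 151 157 147]]
```

Call:
{"op": "jog_arm", "data": {"deltas": [[1,[-0.0022,0.001,0],[0,0,0]],[1,[-0.0022,0.001,0],[0,0,0]],[1,[-0.0022,0.001,-0.01],[0,0,0]],[1,[-0.0022,0.001,-0.02],[0,0,0]],[1,[-0.0022,0.001,-0.03],[0,0,0]],[1,[-0.0022,0.001,-0.04],[0,0,0]],[1,[-0.0022,0.001,-0.046],[0,0,0]],[1,[-0.0022,0.001,-0.046],[0,0,0]]]}}

```text
t: 35.18
tool_pos: [0.6648, 0.0017, 0.1711]
tool_rot: [-2.204, -2.237, 0.002]
contact_force: [0.3, 0.0, -1.2]
opening: 0.0169
grip_force: 39.8
```

Call:
{"op": "jog_arm", "data": {"deltas": [[1,[0,0,-0.015],[0,0,0]],[1,[0,0,-0.03],[0,0,0]],[1,[0,0,-0.045],[0,0,0]],[1,[0,0,-0.06],[0,0,0]],[1,[0,0,-0.072],[0,0,0]],[1,[0,0,-0.082],[0,0,0]],[1,[0,0,-0.088],[0,0,0]],[1,[0,0,-0.088],[0,0,0]],[1,[0,0,-0.088],[0,0,0]]]}}

```text
t: 35.93
tool_pos: [0.6655, 0.0017, 0.1373]
tool_rot: [-2.205, -2.238, -0.0]
contact_force: [-0.4, -0.6, -0.7]
opening: 0.0171
grip_force: 39.8
```

Call:
{"op": "jog_arm", "data": {"deltas": [[1,[0,0,-0.005],[0,0,0]],[1,[0,0,-0.01],[0,0,0]],[1,[0,0,-0.012],[0,0,0]],[1,[0,0,-0.012],[0,0,0]],[1,[0,0,-0.012],[0,0,0]]]}}

```text
t: 36.35
tool_pos: [0.6657, 0.0016, 0.133]
tool_rot: [2.204, 2.238, 0.001]
contact_force: [-0.4, -0.4, 1.4]
opening: 0.0173
grip_force: 40.1
```

Call:
{"op": "jog_arm", "data": {"deltas": [[-1,[0,0,0],[0,0,0]],[-1,[0,0,0],[0,0,0]],[-1,[0,0,0],[0,0,0]],[-1,[0,0,0],[0,0,0]],[-1,[0,0,0],[0,0,0]],[-1,[0,0,0.06],[0,0,0]],[-1,[0,0,0.12],[0,0,0]],[-1,[0,0,0.2],[0,0,0]],[-1,[0,0,0.2],[0,0,0]],[-1,[0,-0.1,0.2],[0,0,0]],[1,[0,-0.2,0.2],[0,0,0]],[1,[0,-0.27,0.2],[0,0,0]]]}}

```text
t: 37.35
tool_pos: [0.6654, -0.1086, 0.2129]
tool_rot: [2.204, 2.237, -0.001]
contact_force: [0.2, -0.2, 0.3]
opening: 0.0643
grip_force: 0.0
```

Call:
{"op": "jog_arm", "data": {"deltas": [[1,[0,0,0],[0,0,0]],[1,[0,0,0],[0,0,0]],[1,[0,0,0],[0,0,0]],[1,[0,0,0],[0,0,0]],[1,[0,0,0],[0,0,0]],[1,[0,0,0],[0,0,0]]]}}

```text
t: 37.85
tool_pos: [0.6655, -0.1052, 0.2125]
tool_rot: [-2.203, -2.24, -0.0]
contact_force: [-0.3, 0.2, 0.5]
opening: -0.0
grip_force: 0.0
```

```bash
python3 - <<'E'
from h import *
st(); im=save('wrist','w16'); top=save('top','t16'); print('btn pred',proj('wrist',[.668,-.1608,.05]),proj('wrist',[.684,-.1608,.05])); o=ctrl.get_obs()['tool_pos']
p=proj('wrist',[.6655,.0016,.170]); print('handle pred',p)
dark(im,225,330,120,330,70); print('handle:'); dark(im,240,310,0,90,60); print('top:')
dark(top,318,350,140,170,75); print(proj('top',[.668,-.1608,.05]))
dark(top,265,292,135,170,60); print(proj('top',[.6655,.0016,.17]),proj('top',[.6655,.0016,.125]))
E
```

```text
t 37.85 tcp [ 0.6655 -0.1052  0.2125] yawY 0.95 tilt 0.01 F [-0.3  0.2  0.5] open -0.0 grip 0.0
btn pred [277.7193 240.8875] [293.2645 241.0877]
handle pred [280.176   60.5907]
blob [227.3529 185.6176] [ 6  6 34]
blob [236.7659 230.1108] [ 20  88 722]
blob [229.0358 233.1901] [ 10  53 363]
blob [276.6135 290.2972] [ 105  114 5777]
handle:
top:
blob [332.7829 154.114 ] [ 32  30 912]
[332.9898 154.9948]
blob [278.6087 148.7391] [ 5  7 23]
blob [278.0625 157.5   ] [ 5  4 16]
[277.9516 142.6636] [277.717  148.1502]
```

```bash
python3 - <<'E'
from h import *
g=cv2.cvtColor(cv2.imread('pics/w16.png'),cv2.COLOR_BGR2GRAY); print(g[20:130:4,256:308:3])
g=cv2.cvtColor(cv2.imread('pics/t16.png'),cv2.COLOR_BGR2GRAY); print(g[132:164:2,270:288])
print(proj('top',[.6655,.0016,.095]))
E
```

```text
[[151 154 150 148 144 150 151 143 148 147 148 146 150 148 149 151 146 150]
 [172 172 173 173 172 172 173 172 171 171 171 171 173 172 172 174 173 158]
 [171 172 171 172 171 172 174 171 170 170 171 171 172 173 171 172 173 159]
 [172 170 171 173 170 172 172 171 170 172 173 173 171 170 172 172 172 155]
 [173 171 172 172 171 171 173 172 170 172 170 172 170 171 172 173 170 159]
 [172 171 170 173 171 171 170 171 174 171 170 171 171 172 169 170 169 160]
 [171 172 172 173 172 171 172 171 172 172 170 171 173 172 171 172 172 161]
 [173 171 171 171 173 171 171 169 171 175 171 171 171 171 171 170 170 159]
 [171 172 172 171 172 173 172 172 171 172 171 172 171 171 172 173 173 160]
 [171 170 171 173 170 172 171 171 170 172 171 172 171 173 172 170 171 160]
 [173 172 172 173 171 143 132 130 129 125 132 171 172 170 173 171 171 160]
 [172 173 172 163 109 128 126 129 128 129 128 131 172 172 172 171 171 160]
 [171 173 172 107 119 128 129 128 129 128 127 126 166 172 170 173 171 159]
 [172 172 143 102  96 118 129 128 128 128 129 127 134 171 172 171 172 160]
 [170 170 158 103  83  64 102 128 129 128 125 118 
[... 1521 characters left out ...]
153]
 [154 155 155 155 153 141 110  65  50  58  64  69  96 131 150 152 151 151]
 [161 163 164 163 159 141 102  50  12   4  19  70 123 156 164 162 160 160]
 [172 172 172 168 154 127  94  53  28  24  47  95 143 168 173 173 172 172]
 [171 172 170 161 140 117  92  70  57  59  67  96 134 163 172 172 172 172]
 [172 173 170 158 130 101  99 100  90  79  70  94 136 164 173 172 172 172]
 [171 172 169 152 113  66  53  61  64  55  50  76 125 156 168 171 171 172]
 [172 172 171 162 134  86  46  33  34  35  46  79 116 139 153 160 161 159]
 [172 172 172 172 163 141 113  88  78  80  97 117 132 139 142 144 142 141]
 [171 172 172 172 172 172 169 163 153 147 146 147 147 147 147 146 147 150]]
[277.5697 151.5958]
```

Call:
{"op": "jog_arm", "data": {"deltas": [[1,[0.004,-0.07,0],[0,0,0]],[1,[0.007,-0.136,0],[0,0,0]],[1,[0.007,-0.136,-0.08],[0,0,0]],[1,[0.007,-0.136,-0.16],[0,0,0]],[1,[0.007,-0.136,-0.24],[0,0,0]],[1,[0.007,-0.136,-0.31],[0,0,0]],[1,[0.007,-0.136,-0.35],[0,0,0]],[1,[0.007,-0.136,-0.365],[0,0,0]],[1,[0.007,-0.136,-0.365],[0,0,0]],[1,[0.007,-0.136,-0.365],[0,0,0]]]}}

```text
t: 38.78
tool_pos: [0.6693, -0.161, 0.0681]
tool_rot: [2.203, 2.237, 0.001]
contact_force: [0.2, -0.2, -0.7]
opening: 0.0003
grip_force: 0.0
```

Call:
{"op": "jog_arm", "data": {"deltas": [[1,[0,0,-0.01],[0,0,0]],[1,[0,0,-0.02],[0,0,0]],[1,[0,0,-0.03],[0,0,0]],[1,[0,0,-0.035],[0,0,0]],[1,[0,0,-0.035],[0,0,0]]]}}

```text
t: 39.2
tool_pos: [0.6702, -0.1614, 0.056]
tool_rot: [2.202, 2.235, 0.003]
contact_force: [-0.8, -0.0, 10.1]
opening: 0.0002
grip_force: 4.8
```

Call:
{"op": "jog_arm", "data": {"deltas": [[1,[0,0,-0.006],[0,0,0]],[1,[0,0,-0.01],[0,0,0]],[1,[0,0,-0.01],[0,0,0]]]}}

```text
t: 39.45
tool_pos: [0.6705, -0.1615, 0.0557]
tool_rot: [2.202, 2.236, 0.002]
contact_force: [-9.3, 3.3, 23.9]
opening: 0.0002
grip_force: 12.3
```

Call:
{"op": "jog_arm", "data": {"deltas": [[1,[0,0,0.06],[0,0,0]],[1,[0,0,0.14],[0,0,0]],[1,[0,0,0.22],[0,0,0]],[1,[0,0,0.3],[0,0,0]],[1,[0,0,0.4],[0,0,0]],[1,[-0.1,-0.1,0.45],[0,0,0]],[1,[-0.2,-0.2,0.45],[0,0,0]],[1,[-0.3,-0.3,0.45],[0,0,0]],[1,[-0.35,-0.4,0.45],[0,0,0]],[1,[-0.35,-0.45,0.45],[0,0,0]],[1,[-0.35,-0.45,0.45],[0,0,0]],[1,[-0.35,-0.45,0.45],[0,0,0]]]}}

```text
t: 40.45
tool_pos: [0.5257, -0.3449, 0.2288]
tool_rot: [2.21, 2.231, -0.003]
contact_force: [-0.1, -0.9, 1.0]
opening: 0.0001
grip_force: 0.0
```

```bash
python3 - <<'E'
from h import *
st(); top=save('top','t17'); g=cv2.cvtColor(top,cv2.COLOR_RGB2GRAY); a=cv2.cvtColor(cv2.imread('pics/t8.png'),cv2.COLOR_BGR2GRAY)
# plates over moulds: bars & pins; compare to expectation
for n,(x,y) in dict(L=(.5503,.0050),R=(.5535,-.1763)).items():
    for d in (-.04,.04): print(n,'pin',proj('top',[x+d,y+d*.018,.03]).round(1),end=' ')
    print('corners',[proj('top',[x+sx*.055,y+sy*.025,.024]).round(1) for sx in(-1,1) for sy in(-1,1)])
    u,v=proj('top',[x,y,.024]).round().astype(int); print(g[v-24:v+25:2,u-13:u+14])
E
```

```text
t 40.45 tcp [ 0.5257 -0.3449  0.2288] yawY 0.54 tilt 0.11 F [-0.1 -0.9  1. ] open 0.0001 grip 0.0
L pin [277.2 210.1] L pin [276.3 183.3] corners [array([285.7, 215.5]), array([268.4, 215.7]), array([284.9, 178.7]), array([267.9, 178.9])]
[[138 138 137 135 132 132 133 133 132 133 132 135 139 144 146 146 146 146
  145 146 146 145 145 146 146 145 145]
 [115 114 112 106 100  98  98  98  98  99 100  98  97  97  97  97  98  97
   98  99 100 101 101 100 100  97  97]
 [114 123 126 128 132 134 136 134 134 137 140 142 143 144 146 146 145 141
  138 137 135 131 128 131 136 131 107]
 [129 126 117 129 151 163 165 164 162 162 161 162 162 163 165 165 167 166
  164 164 159 145 122 112 123 130 114]
 [126 124 114 138 164 172 171 171 171 169 164 154 143 144 154 165 170 171
  170 170 168 161 140 111 111 124 115]
 [126 125 115 140 165 171 171 171 170 168 155 125  99  98 128 155 169 171
  171 171 170 167 146 113 110 121 112]
 [126 125 116 139 165 171 171 171 171 169 163 151 139 139 150 162 169 171
  171 170 172 165 140 108 108 120 111]
 [127 127 113 133 160 170 171 170 171 170 166 165 165 167 169 168 168 
[... 4231 characters left out ...]
 145 116 127 132 109]
 [129 110  91 100 131 157 168 170 170 171 170 161 138 112 110 127 150 166
  170 171 172 167 148 121 123 128 109]
 [125 116  92  94 128 157 168 171 171 171 172 170 169 166 166 166 167 171
  172 172 173 170 153 125 119 124 111]
 [125 118  93  91 114 133 138 142 143 144 144 145 143 141 138 137 137 137
  138 138 137 132 123 110 113 121 112]
 [129 124  99  84  81  82  82  81  82  81  81  83  83  80  80  79  79  78
   77  79  78  76  80  89 110 123 114]
 [129 133 116 109 110 112 112 111 112 113 112 113 113 112 113 113 112 113
  114 115 117 118 117 119 125 130 122]
 [117 128 127 125 128 128 129 128 128 129 128 124 119 118 117 118 118 117
  115 113 110 108 107 107 108 106  99]]
```

```bash
python3 - <<'E'
from station import ctrl
print(ctrl.finish_job())
E
```

```text
the job is handed in; nothing more can be done
None
```

I handed the job in at about 40 s with two moulds (no third was present) in the left and right bays under press plates, the probe home in the tube, and the start button pressed to its stop and let go; camera and force readings agreed, but the hand-in gave no verdict.

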